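# Reload the lint roller and shut it in its dock

### The job

Take the bare lint roller by its grip out of its dock and push its rod right through the refill roll lying in the tray until the flange meets the roll, then lift the roll on the rod, carry it over and lay the roller back into the dock's two notches the way it lay before. Let go, and flip the black cover fully shut over it. Do not touch the sticky roll with the gripper, and leave the other things on the table where they are.

Things in the scene. Friction and masses are not known exactly. Their poses are not given: they have to be found in the camera images.
- roller_grip (a point): bare lint roller, one rigid piece 241 mm long, 0.13 kg. Point: on its long axis, middle of the black grip (100 mm long, section 26 mm wide in x, 24 mm high in z). y axis: along the rod to the free tip; z up. It starts level in the dock, grip sticking out past the dock's -y end with free room beside it
- roller_flange (a point): on the roller's axis, on the flange's face towards the tip, 81 mm along y from roller_grip (same axes). Flange 50 mm across, 5 mm thick; behind it, up to the grip, a round steel neck 16 mm thick, 26 mm long; ahead of it the smooth white rod, 22 mm thick, 110 mm long
- roller_tip (a point): centre of the rod's free tip (edge tapered), 191 mm along y from roller_grip, same axes
- roll_center (a point): refill roll, a plain white tube 80 mm long, 58 mm outside, with a 40 mm bore right through, 0.06 to 0.13 kg. Point: middle of the bore; y axis along the bore. It starts lying in the tray, level, parallel to the tray's y, bore axis 39 mm above the table
- tray: low wooden tray fixed to the table, 100 x 94 mm, 16 mm high, origin under its middle, on the table. The roll lies along its y on two low rails. The -y end is open: the rod goes in from there. At the +y end a 17 mm high ledge, 3 mm past the roll, stops the roll, but the rod passes above it
- dock: grey dock fixed to the table, 110 (x) x 130 (y) mm, 78 mm high, origin under its middle, on the table. End walls 8 mm thick with V notches. Seated, the roller's axes are parallel to the dock's, with roller_grip at (0, -121, 52) mm in the dock's frame, end play about 8 mm either way; flange and roll hang between the walls
- dock_neck_notch (a point): where the axis of the roller's neck lies in the dock's -y end wall: (0, -58, 52) mm in the dock's frame. 90 degree V notch, about 50 mm wide at its top, open upwards
- dock_tip_notch (a point): where the axis of the rod lies in the dock's +y end wall: (0, 58, 52) mm in the dock's frame. 90 degree V notch like the other
- cover (a joint): hinge angle of the dock's flat black cover. 0 = shut, level over the dock; it starts standing open at 1.55 to 1.75; stop at 1.8. Slightly stiff: it stays where left when upright and drops shut by itself below about 0.8 rad; moves with under 1 N at its edge
- cover_edge (a point): middle of the cover's free edge, 102 mm from the hinge. Cover 100 mm wide, 116 mm long, 4 mm thick; hinge along the dock's y at x = -50, z = 78 mm in the dock's frame, on the robot's side, so it is shut by pushing its upper part away from the robot
- remote_a: black remote control, 165 x 46 x 18 mm, lying; bystander, origin under its middle
- remote_b: dark grey remote control, 165 x 46 x 18 mm, lying; bystander, origin under its middle
- tin: round metal tin, 94 mm across, 32 mm high; bystander, origin under its middle
- mug: white mug, 82 mm across, 92 mm high; bystander, origin under its middle
- clock: white alarm clock, 45 x 105 x 80 mm; bystander, origin under its middle
- core: spent cardboard core standing on end, thin walled, 44 mm across, 80 mm high (not the refill); bystander, origin under its middle
- glasses_case: black spectacle case, 60 x 160 x 45 mm; bystander, origin under its middle
Not all that is in view belongs to the job. What is shaped like the dock but purple is not meant.

How it is judged:
By the outcome, as a careful person would: the job done as asked, in the order asked, and still so for the second after the job is handed in, with the robot touching nothing.
It also fails if it takes over 66 s, if anything falls off the work surface, if the arm or the gripper's body presses on something with over 40 N, if the wrist force passes 120 N, or if a joint passes its speed limit or range.

### The arm

A 6-joint arm with a two-finger parallel gripper is mounted at the origin on the work surface. World frame = base frame: x ahead of the robot, y to its left, z up, the work surface at z = 0. Lengths are in m, angles in degrees, forces in N, time in s.
With the tool pointing down it reaches from about 0.35 to 0.875 m from the base axis. Payload 4.2 kg.
Tool frame: the origin (TCP) lies between the finger pads; the fingertips stand 17 mm ahead of it and the grasp point (between the pads) lies 2 mm behind it; z points along the fingers, y is the direction in which the jaws open and shut (so a half turn about z gives the same grasp; the last joint's range is limited). The gripper opens to 87 mm and grips with 3 to 60 N. Pads are 19 mm wide; open, the fingers measure 117 mm over their backs; the gripper's body (75 mm by 190 mm) begins 51 mm behind the grasp point.
Start: joints at [78.988, 22.042, 0.453, 0, -68.411, -14.817], TCP at [0.272, 0.563, 0.24] pointing down, gripper open.
Joint ranges: [-179.83, 179.83], [-69.29, 118.12], [-61.27, 80.66], [-181.25, 117.63], [-171.15, -9.14], [-177.46, 177.46]. Speed limits (degrees/s): [159.86, 159.86, 180, 180, 180, 180].

### API

Orientations are given as a 3x3 rotation matrix whose columns are the frame's x, y, z axes.
In Python, from station import r gives the robot as it stands.
- The arm moves only by the shell command python3 -m creep 'ROWS'. ROWS is JSON, a list of rows, each a list of 7 numbers: the opening, from 0 (shut) to 1 (fully open), then the shift along the tool's x, y, z scaled (see below), then the turn, a rotation vector about the tool's x, y, z scaled (see below). A call has 1 to 5 rows; each row is the pose to reach, as a shift and turn from the pose measured when the call began, along the tool's axes at that moment, turning the shorter way round; what a row does not reach only later rows make up. The controller multiplies each number of a shift by 300 mm and each number of a turn by 180 degrees. A row lasts 1/12 s, in which the tool goes at most 41.7 mm and 7.16 degrees, less where a joint would pass 70% of its speed; a pose out of reach is approached as far as the arm can. A call with a number of a shift or a turn outside -1 to 1 is refused whole. A call with a gripper value outside its range is refused whole. The fingers move at their own pace and stop on an object; the grip force is fixed at half the most. Time passes only in rows, so rows that repeat a pose let the fingers close. It gives the time, the measured TCP pose, the force and the opening at its end, in the units of the state.
- r.sense(): the state, without advancing time (a new reading comes with each control period).
- r.capture(name): name is "scene" or "top" or "wrist"; returns the picture (384x512x3 uint8, blue, green, red); there is no depth.
- r.camera_model(name): a dict with "mtx" (3x3 intrinsics, pixels), "dist" ([k1, k2, p1, p2, k3] as OpenCV has them; the pictures are not rectified), "R" (3x3) and "t" (3): a world point X has camera coordinates R X + t; the wrist camera has in their place "mount" (4x4, takes a point from camera to tool coordinates, whose origin is the TCP and whose axes are the flange's). Camera axes: x right, y down, z forward; pixel columns grow to the right and rows downward; lengths in m; the calibration is good to about 2 mm. A picture is of the moment at which its call begins: read the wrist's pose just before it. camera_model takes no time and is no camera call.
- r.finish_job(): hands the job in, once; it reports no verdict.
Trained networks look in the newest picture that a camera, given by its name, has taken for a name from the list of things; names that differ only in an ending like _2 or _b are one class to them, and where a whole thing is asked for, a point or a joint stands for the part that bears it (a point fixed in the world has none). Each returns a list of dicts, best first, with "score" (0 to 1); they miss things now and then, are a little off and sometimes report something else, mostly with a low value. They report only what shows in the picture. A call takes as long as a camera call. They do not tell look-alikes from the thing itself.
- r.recognise(camera, target): "rect" ([left, top, right, bottom] as shares, 0 to 1, of the picture: columns of its width, rows of its height, round what is visible of it).
- r.outline_of(camera, target): "pixels" (384x512 bool, what is visible of it) and "rect" ([left, top, right, bottom] as shares, 0 to 1, of the picture: columns of its width, rows of its height, round what is visible of it).
The state is a dict: "time_s": time; "joints": joint angles; "joint_velocities": joint speeds; "effort": joint torques, N m; "tcp_pos": TCP position; "ee_rot": TCP orientation; "wrist_force": force on the tool from outside, world axes, zero at the start; "moment": the same for the moment, N m; "gripper_width": opening from 0.0 (shut) to 1.0 (fully open).
Only numpy, scipy, OpenCV 4.12 (cv2) and the standard library are available. Lean on these libraries where they do the work, as an engineer would, in place of code of your own. Each camera call takes 0.05 s, during which the arm holds its last target.

## Working session

There is one attempt and no reset: what is moved stays moved. The work goes in short steps, Python scripts to look and compute and a shell command to move; the robot and the scene stay as the last step left them, time stands still between calls to the robot, and variables do not carry over. Pictures are saved under pics/ and viewed, and the job is handed in when it is done.

```bash
ls; mkdir -p pics; python3 - <<'E'
from station import r
import cv2,json
s=r.sense();print(s)
for n in("scene","top","wrist"):
    cv2.imwrite(f"pics/{n}0.png",r.capture(n))
    print(n,r.camera_model(n))
E
```

```text
pics
{'time_s': 0.0, 'joints': array([ 7.89880701e+01,  2.20869184e+01,  3.79429327e-01, -2.78128005e-02,
       -6.84096760e+01, -1.48141196e+01]), 'joint_velocities': array([-0.02704326, -0.05950872,  0.00896566, -0.07210541, -0.02412281,
        0.09203551]), 'effort': array([-9.93902286e-04, -3.90662169e+01,  1.87403387e+01,  4.21998248e+00,
        1.10319440e-02, -1.91099930e-04]), 'tcp_pos': array([0.27203973, 0.56206249, 0.23850069]), 'ee_rot': array([[ 9.00042807e-01, -4.35800700e-01, -8.33654292e-04],
       [-4.35801488e-01, -9.00040762e-01, -1.92100534e-03],
       [ 8.68526287e-05,  2.09229482e-03, -9.99997807e-01]]), 'wrist_force': array([0.21586745, 0.0591114 , 0.46607587]), 'moment': array([-0.01838129, -0.06034998,  0.02146709]), 'gripper_width': 0.9977223764212984}
scene {'mtx': array([[376.32125944,   0.        , 256.76315492],
       [  0.        , 376.32125944, 197.74682244],
       [  0.        ,   0.        ,   1.        ]]), 'dist': array([-0.08282059,  0.        ,  0.        ,  0.        ,  0.        ]), 'R': array([[ 0.11146628,  0.99352131,  0.02215108],
  
[... 498 characters left out ...]
   [ 0.14750655,  0.01039309, -0.98900647]]), 't': array([-0.03155768,  0.52930235,  1.21613032])}
wrist {'mtx': array([[324.69870417,   0.        , 254.81675903],
       [  0.        , 324.69870417, 193.49756928],
       [  0.        ,   0.        ,   1.        ]]), 'dist': array([-0.00291391,  0.        ,  0.        ,  0.        ,  0.        ]), 'mount': array([[ 1.23151614e-04, -9.69427464e-01, -2.45378030e-01,
         6.65529160e-02],
       [ 9.99999683e-01,  3.12305894e-04, -7.31957689e-04,
         2.32054048e-04],
       [ 7.86212890e-04, -2.45377862e-01,  9.69427195e-01,
        -1.45203307e-01],
       [ 0.00000000e+00,  0.00000000e+00,  0.00000000e+00,
         1.00000000e+00]])}
```

View pics/scene0.png

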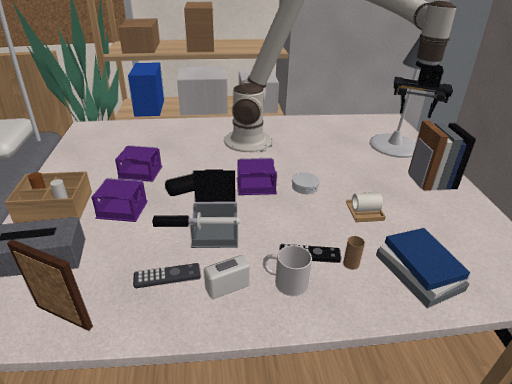

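View pics/top0.png

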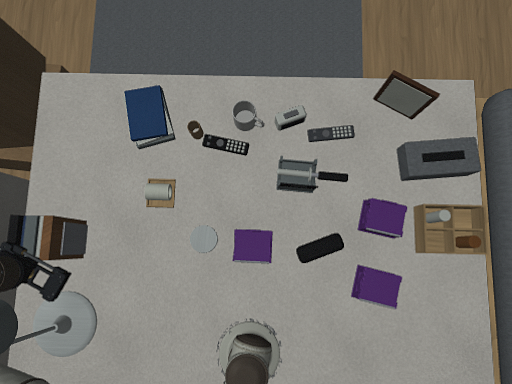

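View pics/wrist0.png

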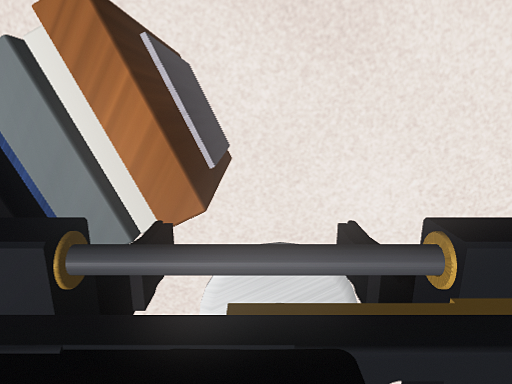

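```bash
cat > h.py <<'E'
import numpy as np,cv2,os,pickle
from station import r
def cam(n,s=None):
    m=r.camera_model(n)
    if 'mount' in m:
        s=s or r.sense(); M=np.array(m['mount'])
        Rw=s['ee_rot']@M[:3,:3]; c=s['ee_rot']@M[:3,3]+s['tcp_pos']
        m['R']=Rw.T; m['t']=-Rw.T@c
    return m
def ray(m,uv):
    p=cv2.undistortPoints(np.array([[uv]],float),m['mtx'],m['dist'])[0,0]
    d=m['R'].T@np.array([p[0],p[1],1]); return -m['R'].T@m['t'],d/np.linalg.norm(d)
def onz(m,uv,z):
    c,d=ray(m,uv); return c+d*(z-c[2])/d[2]
def tri(*mu):
    A=np.zeros((3,3));b=np.zeros(3)
    rs=[ray(m,uv) for m,uv in mu]
    for c,d in rs:
        P=np.eye(3)-np.outer(d,d);A+=P;b+=P@c
    X=np.linalg.solve(A,b); return X,[np.linalg.norm((np.eye(3)-np.outer(d,d))@(X-c)) for c,d in rs]
def proj(m,X):
    X=np.atleast_2d(np.array(X,float))
    return cv2.projectPoints(X,cv2.Rodrigues(m['R'])[0],m['t'],m['mtx'],m['dist'])[0][:,0]
E
python3 - <<'E'
from h import *
import cv2
t=cv2.imread('pics/top0.png');s=cv2.imread('pics/scene0.png')
a=cv2.resize(t[140:215,250:360],None,fx=7,fy=7,interpolation=cv2.INTER_CUBIC);cv2.imwrite('pics/t_dock.png',a)
a=cv2.resize(s[150:255,145:255],None,fx=5.5,fy=5.5,interpolation=cv2.INTER_CUBIC);cv2.imwrite('pics/s_dock.png',a)
a=np.hstack([cv2.resize(t[165:220,130:190],None,fx=6,fy=6,interpolation=cv2.INTER_CUBIC),cv2.resize(s[180:235,335:395],None,fx=6,fy=6,interpolation=cv2.INTER_CUBIC)]);cv2.imwrite('pics/tray.png',a)
for n in("top","scene"):
  r.capture(n);m=cam(n)
  for k in("roller_grip","roll_center","dock","tray","cover","remote_a","tin"):
    try:
      for o in r.outline_of(n,k)[:3]:
        p=o['pixels'];v,u=np.nonzero(p);print(n,k,round(o['score'],2),u.mean().round(1),v.mean().round(1),np.round(np.array(o['rect'])*[512,384,512,384],0), onz(m,(u.mean(),v.mean()),.04).round(3))
    except Exception as e: print(n,k,e)
E
```

```text
top roller_grip 0.73 314.1 174.2 [274. 168. 349. 181.] [ 0.598 -0.21   0.04 ]
top roll_center 0.81 158.1 190.7 [146. 183. 172. 199.] [0.53  0.325 0.04 ]
top dock 0.94 252.5 245.8 [231. 226. 271. 263.] [ 0.35  -0.003  0.04 ]
top dock 0.9 295.8 175.7 [274. 157. 317. 194.] [ 0.592 -0.147  0.04 ]
top dock 0.64 381.7 217.3 [356. 199. 405. 241.] [ 0.455 -0.437  0.04 ]
top tray 0.64 162.2 194.4 [143. 173. 173. 209.] [0.517 0.31  0.04 ]
top cover 0.74 385.9 215.8 [366. 202. 408. 233.] [ 0.46  -0.452  0.04 ]
top cover 0.59 251.6 244.3 [233. 229. 271. 258.] [ 0.355 -0.     0.04 ]
top cover 0.52 297.0 185.2 [281. 180. 317. 190.] [ 0.559 -0.151  0.04 ]
top remote_a 0.97 330.6 133.1 [311. 126. 354. 138.] [ 0.747 -0.267  0.04 ]
top remote_a 0.57 225.5 144.1 [204. 133. 247. 157.] [0.699 0.1   0.04 ]
top tin 0.94 203.3 238.4 [189. 226. 219. 253.] [0.371 0.163 0.04 ]
top tin 0.52 330.8 132.8 [308. 122. 354. 139.] [ 0.747 -0.268  0.04 ]
scene roller_grip 0.81 190.3 220.3 [154. 217. 236. 229.] [ 0.576 -0.216  0.04 ]
scene roll_center 0.72 166.4 275.2 [131. 263. 202. 289.] [ 0.785 -0.267  0.04 ]
scene roll_center 0.57 366.0 201.2 [352. 192. 382. 211.] [0.525 0.324 0.04 ]
scene dock 0.74 138.1 162.8 [115. 147. 160. 180.] [ 0.226 -0.414  0.04 ]
scene dock 0.73 214.0 208.1 [187. 170. 238. 249.] [ 0.522 -0.148  0.04 ]
scene dock 0.68 255.7 176.3 [235. 159. 274. 197.] [ 0.351 -0.004  0.04 ]
scene tray 0.78 366.4 214.2 [347. 198. 385. 222.] [0.59  0.302 0.04 ]
scene cover 0.85 255.7 166.2 [238. 158. 274. 175.] [0.283 0.003 0.04 ]
scene cover 0.84 117.1 188.8 [ 90. 177. 145. 202.] [ 0.392 -0.457  0.04 ]
scene cover 0.78 213.9 185.2 [194. 169. 234. 200.] [ 0.396 -0.146  0.04 ]
scene remote_a 0.91 322.3 253.1 [281. 243. 339. 264.] [0.743 0.127 0.04 ]
scene remote_a 0.65 166.1 275.3 [133. 266. 200. 288.] [ 0.786 -0.268  0.04 ]
scene tin 0.69 305.2 182.8 [292. 172. 317. 192.] [0.405 0.156 0.04 ]
```

View pics/t_dock.png

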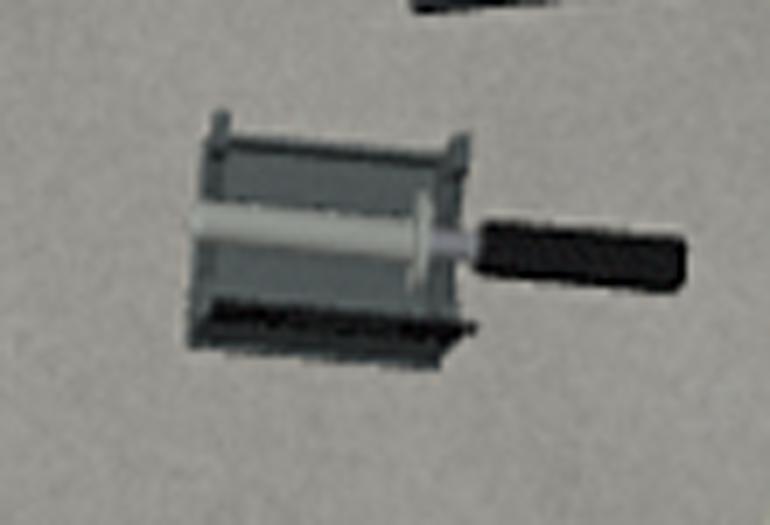

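View pics/s_dock.png

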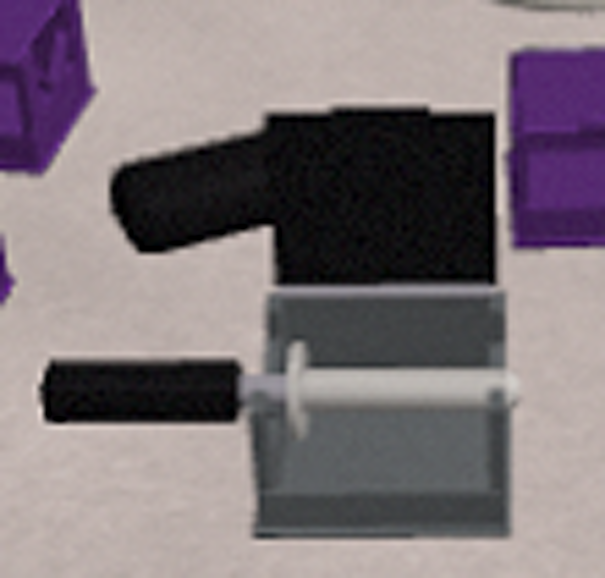

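View pics/tray.png

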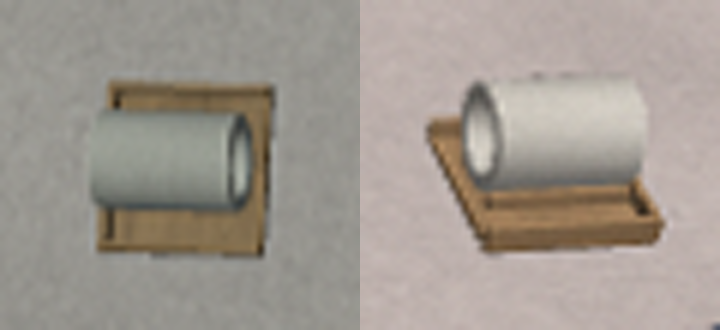

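```bash
python3 - <<'E'
from h import *
t=cam('top');s=cam('scene')
T=lambda x,y:(250+x/7-.43,140+y/7-.43); S=lambda x,y:(145+x/5.5-.41,150+y/5.5-.41)
P={}
for k,a,b in [('gripend',(685,264),(44,392)),('gripfront',(475,248),(240,391)),('tip',(195,220),(515,390)),('flange',(424,240),(300,389))]:
    X,e=tri((t,T(*a)),(s,S(*b)));P[k]=X;print(k,X.round(4),np.round(e,4))
d=P['tip']-P['gripend'];print(np.linalg.norm(d),np.degrees(np.arctan2(-d[0],d[1])))
U=lambda x,y:(130+x/6-.4,165+y/6-.4);V=lambda x,y:(335+x/6-60-.4,180+y/6-.4)
for k,a,b in [('bore-y',(239,160),(482,135))]:
    X,e=tri((t,U(*a)),(s,V(*b)));print(k,X.round(4),np.round(e,4))
for nm,uv,z in [('t+y+x',(110,82),.016),('t-y+x',(272,86),.016),('t-y-x',(262,253),.016),('t+y-x',(98,250),.016)]:
    print(nm,onz(t,U(*uv),z).round(4))
print('roll+y axis top',onz(t,U(95,160),.039),onz(t,U(239,160),.039))
E
```

```text
gripend [ 0.5874 -0.3202  0.0536] [0.0004 0.0004]
gripfront [ 0.5935 -0.2199  0.0526] [0.0009 0.0009]
tip [ 0.6045 -0.0819  0.0531] [0.0006 0.0006]
flange [ 0.5965 -0.192   0.0547] [0.0018 0.0018]
0.238894347020066 -4.089515427278794
bore-y [0.5284 0.2861 0.0414] [0.0004 0.0004]
t+y+x [0.5766 0.3706 0.016 ]
t-y+x [0.5763 0.2755 0.016 ]
t-y-x [0.4779 0.2758 0.016 ]
t+y-x [0.4776 0.3709 0.016 ]
roll+y axis top [0.52690318 0.36883263 0.039     ] [0.52866415 0.28639562 0.039     ]
```

```bash
cat > go.py <<'E'
import sys,numpy as np
from h import *
from scipy.spatial.transform import Rotation as Ro
# usage: go.py x y z yaw(of dir rod +y axis, deg; 0 = world +y) [tilt deg]; tool x = -rod dir, z down
a=[float(v) for v in sys.argv[1:]]
yaw=np.radians(a[3]); tilt=a[4] if len(a)>4 else 0
d=np.array([-np.sin(yaw),np.cos(yaw),0]); 
R=np.column_stack([-d,np.cross([0,0,-1],-d),[0,0,-1]])
R=R@Ro.from_rotvec([0,np.radians(tilt),0]).as_matrix()
s=r.sense();R0=s['ee_rot'];p=np.array(a[:3])-s['tcp_pos']
sh=R0.T@p/.3; rv=Ro.from_matrix(R0.T@R).as_rotvec()/np.pi
n=max(np.linalg.norm(p)/.0417,np.degrees(np.linalg.norm(rv)*np.pi)/7.16)
print('pos',s['tcp_pos'].round(4),'F',s['wrist_force'].round(1),'M',s['moment'].round(2),'w',round(s['gripper_width']*87,1),'t',round(s['time_s'],2),'j',s['joints'].round(0))
print('dist mm',(p*1000).round(1),'rows',round(n,1))
print('full',np.r_[sh,rv].round(4).tolist())
if n>5: 
  f=5/n; print('5row',np.r_[sh*f,rv*f].round(4).tolist())
E
python3 go.py 0.591 -0.258 0.26 -4
```

```text
pos [0.2722 0.5626 0.2396] F [-1.2 -0.3 -0.4] M [-0.04  0.    0.02] w 87.0 t 0.95 j [ 79.  22.   0.   0. -68. -15.]
dist mm [ 318.8 -820.6   20.4] rows 21.1
full [2.148, 1.9991, -0.0682, -0.0, 0.0, 0.3787]
5row [0.5086, 0.4734, -0.0161, -0.0, 0.0, 0.0897]
```

```bash
python3 -m creep '[[1,0.51,0.47,-0.03,0,0,0.12],[1,0.51,0.47,-0.03,0,0,0.12],[1,0.51,0.47,-0.03,0,0,0.12],[1,0.51,0.47,-0.03,0,0,0.12],[1,0.51,0.47,-0.03,0,0,0.12]]'; python3 go.py 0.591 -0.258 0.26 -4
```

```text
time_s: 1.37
tcp_pos: [0.3488, 0.3672, 0.2488]
ee_rot: [[0.677, -0.736, 0.0], [-0.736, -0.677, 0.0], [-0.0, -0.0, -1.0]]
wrist_force: [2.0, 0.6, 0.2]
gripper_width: 0.998
pos [0.3488 0.3672 0.2488] F [2.  0.6 0.2] M [ 0.03 -0.11  0.04] w 86.8 t 1.37 j [ 65.  10. -15.   0. -65. -22.]
dist mm [ 242.2 -625.2   11.2] rows 16.1
full [2.0803, 0.8162, -0.0377, -0.0001, 0.0001, 0.2589]
5row [0.6469, 0.2538, -0.0117, -0.0, 0.0, 0.0805]
```

```bash
sleep 0; python3 go.py 0.591 -0.258 0.26 -4 | tail -1
```

```text
5row [0.6469, 0.2538, -0.0117, -0.0, 0.0, 0.0805]
```

```bash
python3 -m creep '[[1,0.65,0.25,-0.01,0,0,0.13],[1,0.65,0.25,-0.01,0,0,0.13],[1,0.65,0.25,-0.01,0,0,0.13],[1,0.65,0.25,-0.01,0,0,0.13],[1,0.65,0.25,-0.01,0,0,0.13]]'; python3 go.py 0.591 -0.258 0.26 -4
```

```text
time_s: 1.78
tcp_pos: [0.4249, 0.1732, 0.2522]
ee_rot: [[0.328, -0.945, 0.001], [-0.945, -0.328, 0.001], [-0.001, -0.001, -1.0]]
wrist_force: [1.2, 0.1, 0.0]
gripper_width: 1.003
pos [0.4249 0.1732 0.2522] F [1.2 0.1 0. ] M [ 0.08 -0.16  0.08] w 87.3 t 1.78 j [ 43.   5. -21.   0. -64. -23.]
dist mm [ 166.1 -431.2    7.8] rows 11.1
full [1.5393, -0.0512, -0.0267, -0.0004, 0.0003, 0.1287]
5row [0.6945, -0.0231, -0.012, -0.0002, 0.0001, 0.0581]
```

```bash
python3 -m creep '[[1,0.695,-0.02,-0.01,0,0,0.129],[1,0.695,-0.02,-0.01,0,0,0.129],[1,0.695,-0.02,-0.01,0,0,0.129],[1,0.695,-0.02,-0.01,0,0,0.129],[1,0.695,-0.02,-0.01,0,0,0.129]]'; python3 go.py 0.591 -0.258 0.26 -4
```

```text
time_s: 2.2
tcp_pos: [0.4986, -0.0219, 0.2556]
ee_rot: [[-0.072, -0.997, 0.002], [-0.997, 0.072, 0.001], [-0.001, -0.002, -1.0]]
wrist_force: [0.4, 0.1, -0.0]
gripper_width: 0.994
pos [ 0.4986 -0.0219  0.2556] F [ 0.4  0.1 -0. ] M [ 0.13 -0.19  0.02] w 86.5 t 2.2 j [ 16.   9. -15.  -0. -66. -20.]
dist mm [  92.4 -236.1    4.4] rows 6.1
full [0.7629, -0.3638, -0.0149, -0.0007, 0.0005, -0.0007]
5row [0.6272, -0.2991, -0.0122, -0.0006, 0.0004, -0.0005]
```

```bash
python3 -m creep '[[1,0.763,-0.364,-0.015,0,0,0],[1,0.763,-0.364,-0.015,0,0,0],[1,0.763,-0.364,-0.015,0,0,0],[1,0.763,-0.364,-0.015,0,0,0],[1,0.763,-0.364,-0.015,0,0,0]]'; python3 -m creep '[[1,0.13,-0.05,0,0,0,0],[1,0.13,-0.05,0,0,0,0],[1,0.13,-0.05,0,0,0,0]]'; python3 go.py 0.591 -0.258 0.2 -4
python3 - <<'E'
from h import *
s=r.sense();im=r.capture('wrist');pickle.dump((s,im),open('w1.pkl','wb'));cv2.imwrite('pics/w1.png',im)
E
```

```text
time_s: 2.62
tcp_pos: [0.5742, -0.2161, 0.2593]
ee_rot: [[-0.072, -0.997, 0.003], [-0.997, 0.072, 0.001], [-0.001, -0.003, -1.0]]
wrist_force: [1.3, 0.8, -0.3]
gripper_width: 0.998
time_s: 2.87
tcp_pos: [0.5863, -0.2583, 0.2579]
ee_rot: [[-0.076, -0.997, 0.001], [-0.997, 0.076, 0.002], [-0.002, -0.001, -1.0]]
wrist_force: [-0.9, 1.1, 0.4]
gripper_width: 0.999
pos [ 0.5863 -0.2583  0.2579] F [-0.9  1.1  0.4] M [ 0.12 -0.    0.  ] w 86.9 t 2.87 j [ -9.  23.   5.  -0. -72.   5.]
dist mm [  4.7   0.3 -57.9] rows 1.4
full [-0.002, -0.0154, 0.193, -0.0003, 0.0005, -0.002]
```

View pics/w1.png

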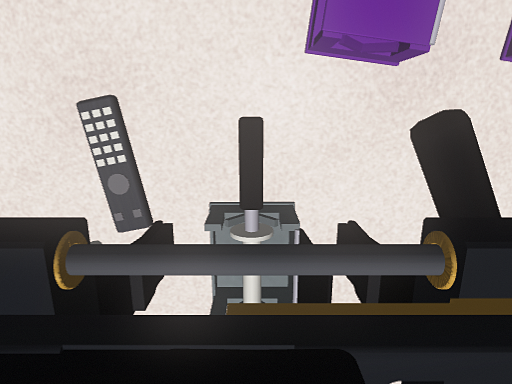

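```bash
python3 - <<'E'
from h import *
s,im=pickle.load(open('w1.pkl','rb'));m=cam('wrist',s)
t=cam('top');sc=cam('scene')
print(proj(m,[[.5874,-.3202,.064],[.5935,-.2199,.064]]))
for uv in [(251,118),(251.5,209),(252.5,285)]: print(onz(m,uv,.052).round(4),onz(m,uv,.064).round(4))
# grip end top edges left/right
for uv in [(239.5,118),(263,118),(240,208),(262.5,208)]: print(onz(m,uv,.055).round(4))
E
```

```text
[[249.1664547  116.07150734]
 [250.95509052 210.60413984]]
[ 0.5859 -0.3179  0.052 ] [ 0.5857 -0.3182  0.064 ]
[ 0.5932 -0.218   0.052 ] [ 0.5928 -0.2217  0.064 ]
[ 0.5995 -0.1227  0.052 ] [ 0.5988 -0.1296  0.064 ]
[ 0.5978 -0.3189  0.055 ]
[ 0.5733 -0.317   0.055 ]
[ 0.6058 -0.2211  0.055 ]
[ 0.5807 -0.2192  0.055 ]
```

```bash
python3 go.py 0.5903 -0.258 0.05 -4.2; python3 -m creep '[[1,-0.002,-0.013,0.1,0,0,0],[1,-0.002,-0.013,0.24,0,0,0],[1,-0.002,-0.013,0.38,0,0,0],[1,-0.002,-0.013,0.5,0,0,0],[1,-0.002,-0.013,0.55,0,0,0]]'; python3 go.py 0.5903 -0.258 0.05 -4.2
```

```text
pos [ 0.5861 -0.2568  0.2584] F [-0.4  0.4 -1.1] M [ 0.05 -0.03 -0.01] w 87.3 t 2.92 j [ -9.  23.   4.  -0. -72.   5.]
dist mm [   4.2   -1.2 -208.4] rows 5.0
full [0.0042, -0.0136, 0.6946, -0.0004, 0.0006, -0.0002]
time_s: 3.33
tcp_pos: [0.5867, -0.2533, 0.0883]
ee_rot: [[-0.073, -0.997, -0.007], [-0.997, 0.073, 0.005], [-0.004, 0.008, -1.0]]
wrist_force: [-1.2, 0.3, -0.4]
gripper_width: 0.997
pos [ 0.5867 -0.2533  0.0883] F [-1.2  0.3 -0.4] M [ 0.11  0.04 -0.03] w 86.7 t 3.33 j [ -9.  31.  -8.  -0. -52.   5.]
dist mm [  3.6  -4.7 -38.3] rows 0.9
full [0.0154, -0.0142, 0.1275, 0.0024, 0.0014, 0.0001]
```

```bash
python3 -m creep '[[1,0.015,-0.014,0.06,0.002,0.001,0],[1,0.015,-0.014,0.127,0.002,0.001,0],[1,0.015,-0.014,0.127,0.002,0.001,0]]'; python3 go.py 0.5903 -0.258 0.05 -4.2
python3 - <<'E'
from h import *
s=r.sense();im=r.capture('wrist');pickle.dump((s,im),open('w2.pkl','wb'));cv2.imwrite('pics/w2.png',im)
im=r.capture('scene');cv2.imwrite('pics/s2.png',cv2.resize(im[140:260,130:270],None,fx=5,fy=5,interpolation=2))
E
```

```text
time_s: 3.58
tcp_pos: [0.5872, -0.2553, 0.0463]
ee_rot: [[-0.072, -0.997, -0.009], [-0.997, 0.072, 0.004], [-0.003, 0.01, -1.0]]
wrist_force: [-0.3, 0.3, -0.9]
gripper_width: 1.001
pos [ 0.5872 -0.2553  0.0463] F [-0.3  0.3 -0.9] M [ 0.11  0.04 -0.01] w 87.1 t 3.58 j [ -9.  34.  -9.  -0. -47.   5.]
dist mm [ 3.1 -2.7  3.7] rows 0.1
full [0.0083, -0.0107, -0.0126, 0.0031, 0.0011, 0.0005]
```

View pics/w2.png

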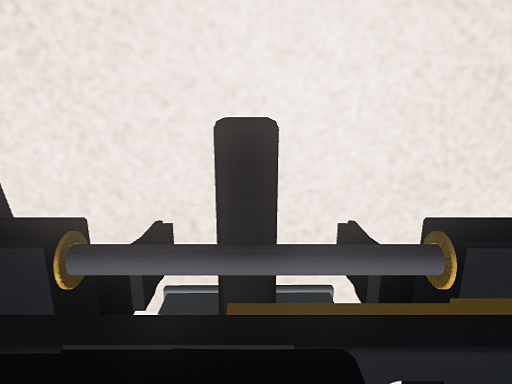

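View pics/s2.png

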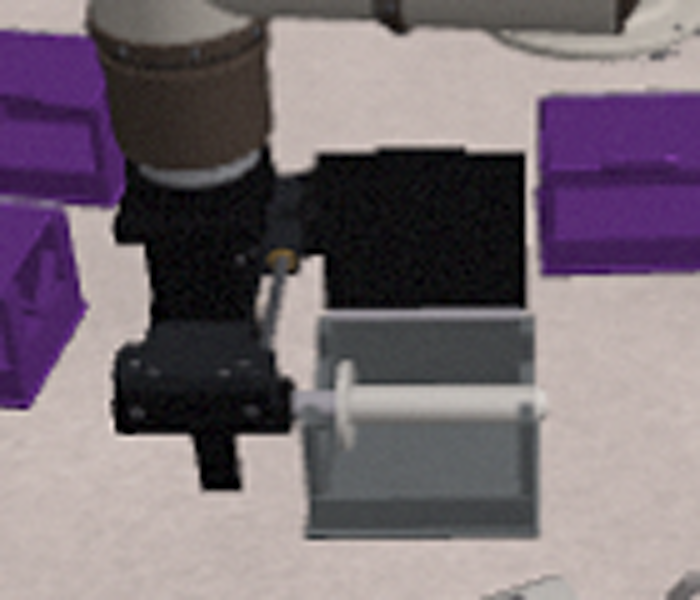

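```bash
python3 -m creep '[[1,0.012,-0.012,-0.014,0.004,0.001,0],[1,0.012,-0.012,-0.014,0.004,0.001,0],[1,0.012,-0.012,-0.014,0.004,0.001,0]]'; python3 go.py 0.5903 -0.258 0.05 -4.2
```

```text
time_s: 3.93
tcp_pos: [0.5949, -0.2606, 0.0572]
ee_rot: [[-0.07, -0.997, 0.015], [-0.998, 0.07, -0.004], [0.003, -0.015, -1.0]]
wrist_force: [0.1, -0.3, -0.4]
gripper_width: 1.001
pos [ 0.5949 -0.2606  0.0572] F [ 0.1 -0.3 -0.4] M [ 0.16 -0.01 -0.01] w 87.1 t 3.93 j [ -9.  34.  -9.   0. -47.   5.]
dist mm [-4.6  2.6 -7.2] rows 0.2
full [-0.0077, 0.0164, 0.0239, -0.0047, -0.0009, 0.0009]
```

```bash
python3 - <<'E'
from h import *
for i in range(6):
    s=r.sense();print(s['time_s'],s['tcp_pos'].round(4),s['joints'].round(2)); r.capture('wrist')
E
```

```text
3.9333 [ 0.5949 -0.2606  0.0572] [ -9.38  33.68  -8.69   0.11 -46.77   5.27]
3.9833 [ 0.5945 -0.2606  0.0567] [ -9.39  33.71  -8.72   0.09 -46.77   5.27]
4.0333 [ 0.5941 -0.2605  0.0561] [ -9.39  33.74  -8.75   0.08 -46.77   5.27]
4.0833 [ 0.5939 -0.2606  0.0557] [ -9.4   33.77  -8.77   0.08 -46.76   5.27]
4.1333 [ 0.5937 -0.2606  0.0554] [ -9.4   33.8   -8.78   0.08 -46.76   5.27]
4.1833 [ 0.5936 -0.2606  0.0551] [ -9.4   33.82  -8.79   0.08 -46.76   5.27]
```

```bash
python3 -m creep '[[1,-0.004,0.009,0.014,0,0,0],[0.5,-0.004,0.009,0.014,0,0,0],[0.3,-0.004,0.009,0.014,0,0,0],[0,-0.004,0.009,0.014,0,0,0],[0,-0.004,0.009,0.014,0,0,0]]'; python3 -m creep '[[0,0,0,0,0,0,0],[0,0,0,0,0,0,0],[0,0,0,0,0,0,0]]'; python3 go.py 0.5903 -0.258 0.05 -4.2
```

```text
time_s: 4.65
tcp_pos: [0.5911, -0.2592, 0.0506]
ee_rot: [[-0.071, -0.997, 0.01], [-0.997, 0.071, -0.003], [0.002, -0.011, -1.0]]
wrist_force: [0.5, 0.1, 0.4]
gripper_width: 0.778
time_s: 4.9
tcp_pos: [0.5911, -0.2592, 0.0507]
ee_rot: [[-0.071, -0.997, 0.011], [-0.997, 0.071, -0.003], [0.002, -0.011, -1.0]]
wrist_force: [-0.5, -0.5, 0.3]
gripper_width: 0.552
pos [ 0.5911 -0.2592  0.0507] F [-0.5 -0.5  0.3] M [ 0.07 -0.03 -0.04] w 48.0 t 4.9 j [ -9.  34.  -9.   0. -46.   5.]
dist mm [-0.8  1.2 -0.7] rows 0.1
full [-0.0039, 0.003, 0.0023, -0.0034, -0.0007, 0.0007]
```

Well placed. Finish closing.

```bash
python3 -m creep '[[0,0,0,0,0,0,0],[0,0,0,0,0,0,0],[0,0,0,0,0,0,0],[0,0,0,0,0,0,0],[0,0,0,0,0,0,0]]'; python3 go.py 0.591 -0.259 0.05 -4.2
```

```text
time_s: 5.32
tcp_pos: [0.591, -0.2592, 0.0507]
ee_rot: [[-0.071, -0.997, 0.01], [-0.997, 0.071, -0.003], [0.002, -0.01, -1.0]]
wrist_force: [0.3, 0.6, -0.3]
gripper_width: 0.292
pos [ 0.591  -0.2592  0.0507] F [ 0.3  0.6 -0.3] M [0.11 0.01 0.01] w 25.4 t 5.32 j [ -9.  34.  -9.   0. -46.   5.]
dist mm [ 0.   0.2 -0.7] rows 0.1
full [-0.0008, 0.0001, 0.0022, -0.0033, -0.0007, 0.0007]
```

```bash
python3 -m creep '[[0,0,0,-0.05,-0.003,0,0],[0,0,0,-0.15,-0.003,0,0],[0,0,0,-0.27,-0.003,0,0],[0,0,0,-0.39,-0.003,0,0],[0,0,0,-0.48,-0.003,0,0]]'; python3 go.py 0.59 -0.259 0.26 -4.2
```

```text
time_s: 5.73
tcp_pos: [0.59, -0.2591, 0.1977]
ee_rot: [[-0.071, -0.997, 0.004], [-0.997, 0.071, -0.003], [0.003, -0.004, -1.0]]
wrist_force: [0.9, -0.8, -0.9]
gripper_width: 0.296
pos [ 0.59   -0.2591  0.1977] F [ 0.9 -0.8 -0.9] M [-0.01 -0.15 -0.05] w 25.7 t 5.73 j [ -9.  25.  -0.   0. -64.   5.]
dist mm [-0.   0.1 62.3] rows 1.5
full [0.0004, -0.0006, -0.2078, -0.0012, -0.001, 0.0008]
```

```bash
python3 -m creep '[[0,0,0,-0.1,0,0,0],[0,0,0,-0.18,0,0,0],[0,0,0,-0.2,0,0,0]]'; python3 - <<'E'
from h import *
print(r.sense()['tcp_pos'],r.sense()['ee_rot'].round(3))
for n in('scene','top','wrist'):
    im=r.capture(n);cv2.imwrite(f'pics/{n}3.png',im)
a=cv2.imread('pics/scene3.png')[130:260,130:270];b=cv2.imread('pics/top3.png')[100:230,240:380]
cv2.imwrite('pics/c3.png',np.hstack([cv2.resize(x,None,fx=2.8,fy=2.8,interpolation=2) for x in(a,b)]))
E
python3 go.py 0.528 0.08 0.26 0
```

```text
time_s: 5.98
tcp_pos: [0.5915, -0.2596, 0.2632]
ee_rot: [[-0.07, -0.997, 0.012], [-0.998, 0.07, -0.006], [0.006, -0.013, -1.0]]
wrist_force: [0.0, -1.2, -0.6]
gripper_width: 0.296
[ 0.59154262 -0.25964978  0.26319215] [[-0.07  -0.997  0.012]
 [-0.998  0.07  -0.006]
 [ 0.006 -0.013 -1.   ]]
pos [ 0.5894 -0.2585  0.2568] F [-0.1  0.8 -1.8] M [ 0.01 -0.04 -0.02] w 25.8 t 6.13 j [ -9.  23.   5.   0. -71.   5.]
dist mm [-61.4 338.5   3.2] rows 8.3
full [-1.1109, 0.2841, -0.0137, -0.0009, -0.0007, -0.0226]
5row [-0.6733, 0.1722, -0.0083, -0.0006, -0.0004, -0.0137]
```

View pics/c3.png

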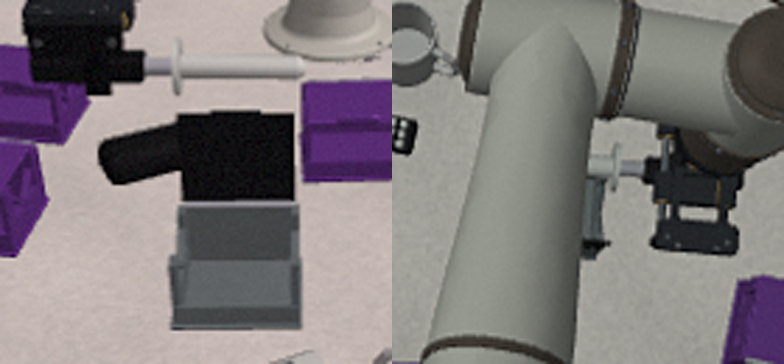

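```bash
python3 -m creep '[[0,-0.1,0.03,0,0,0,-0.023],[0,-0.23,0.06,0,0,0,-0.023],[0,-0.37,0.1,0,0,0,-0.023],[0,-0.51,0.13,0,0,0,-0.023],[0,-0.65,0.17,0,0,0,-0.023]]';python3 go.py 0.528 0.075 0.26 0
```

```text
time_s: 6.55
tcp_pos: [0.5517, -0.064, 0.2532]
ee_rot: [[0.0, -1.0, -0.003], [-1.0, -0.0, -0.002], [0.002, 0.003, -1.0]]
wrist_force: [0.6, -0.5, -0.9]
gripper_width: 0.296
pos [ 0.5517 -0.064   0.2532] F [ 0.6 -0.5 -0.9] M [ 0.09 -0.14  0.04] w 25.8 t 6.55 j [ 10.  15.  -8.   0. -67. -10.]
dist mm [-23.7 139.    6.8] rows 3.4
full [-0.4634, 0.0789, -0.0234, 0.0008, -0.0008, 0.0001]
```

```bash
python3 -m creep '[[0,-0.13,0.02,0.05,0,0,0],[0,-0.25,0.05,0.15,0,0,0],[0,-0.37,0.07,0.25,0,0,0],[0,-0.44,0.079,0.35,0,0,0],[0,-0.46,0.079,0.37,0,0,0]]';python3 -m creep '[[0,0,0,0,0,0,0]]'
python3 - <<'E'
from h import *
print(r.sense()['tcp_pos'],r.sense()['ee_rot'].round(3))
for n in('scene','top'):
    im=r.capture(n);cv2.imwrite(f'pics/{n}4.png',im)
a=cv2.imread('pics/scene4.png')[130:240,260:400];b=cv2.imread('pics/top4.png')[130:240,120:260]
cv2.imwrite('pics/c4.png',np.vstack([cv2.resize(x,None,fx=5,fy=5,interpolation=2)[:,:] for x in(a,b)])[:, :])
cv2.imwrite('pics/c4a.png',cv2.resize(a,None,fx=5,fy=5,interpolation=2));cv2.imwrite('pics/c4b.png',cv2.resize(b,None,fx=5,fy=5,interpolation=2))
E
python3 go.py 0.528 0.075 0.04 0
```

```text
time_s: 6.97
tcp_pos: [0.5229, 0.0751, 0.1359]
ee_rot: [[0.002, -1.0, -0.013], [-1.0, -0.002, -0.005], [0.005, 0.013, -1.0]]
wrist_force: [-0.7, -0.9, -1.4]
gripper_width: 0.298
time_s: 7.05
tcp_pos: [0.5195, 0.0761, 0.1309]
ee_rot: [[0.004, -1.0, -0.023], [-1.0, -0.004, -0.009], [0.008, 0.023, -1.0]]
wrist_force: [-0.4, -0.8, -0.5]
gripper_width: 0.299
[0.5195003  0.07609442 0.13088925] [[ 0.004 -1.    -0.023]
 [-1.    -0.004 -0.009]
 [ 0.008  0.023 -1.   ]]
pos [0.5207 0.0747 0.133 ] F [ 0.2  0.2 -1.7] M [-0.02 -0.12 -0.04] w 25.3 t 7.15 j [ 26.  19. -21.  -0. -51. -26.]
dist mm [  7.3   0.3 -93. ] rows 2.2
full [-0.0033, -0.0307, 0.3095, 0.0064, -0.0025, 0.0009]
```

View pics/c4a.png

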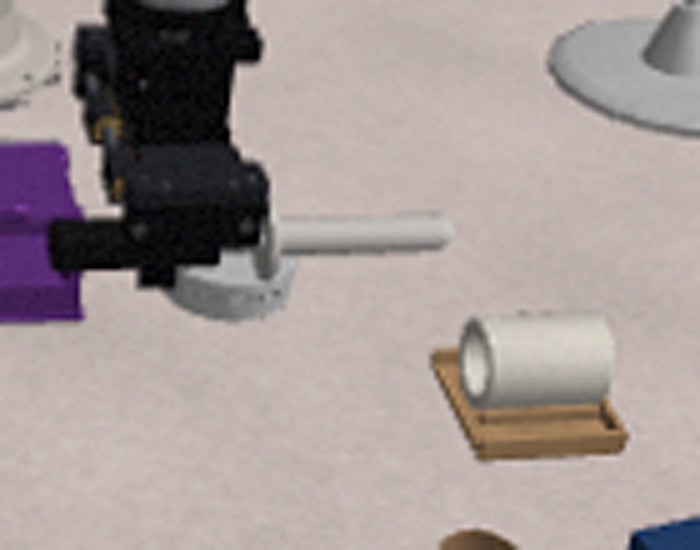

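View pics/c4b.png

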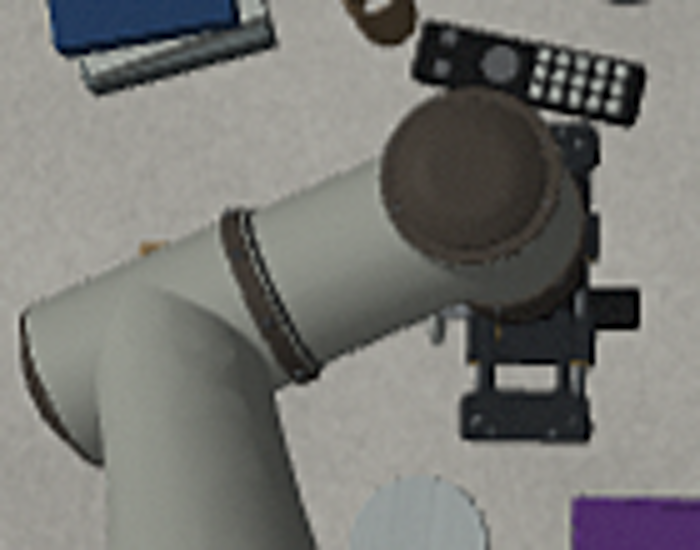

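```bash
cat > rod.py <<'E'
import sys
from h import *
# predicted rod points in scene for pose
def model(s,off=.0102):
    R=s['ee_rot'];p=s['tcp_pos']
    ax=-R[:,0]; g=p-R[:,2]*.002-ax*off
    return {k:g+ax*v for k,v in dict(gend=-.05,gfront=.05,flback=.076,flface=.081,tip=.191).items()}
if __name__=='__main__':
    s=r.sense();m=cam('scene')
    for k,v in model(s).items(): print(k,v.round(4),proj(m,v).round(1))
E
python3 rod.py
```

```text
gend [0.5209 0.0145 0.1355] [[269.2 178.4]]
gfront [0.5206 0.1145 0.1347] [[303.  177.3]]
flback [0.5205 0.1405 0.1345] [[311.7 177. ]]
flface [0.5205 0.1455 0.1345] [[313.4 176.9]]
tip [0.5202 0.2555 0.1336] [[349.3 175.7]]
```

```bash
python3 -m creep '[[0,-0.003,-0.02,0.08,0.006,-0.002,0],[0,-0.003,-0.025,0.17,0.006,-0.002,0],[0,-0.003,-0.025,0.25,0.006,-0.002,0],[0,-0.003,-0.025,0.285,0.006,-0.002,0],[0,-0.003,-0.025,0.285,0.006,-0.002,0]]';python3 -m creep '[[0,0,0,0,0,0,0],[0,0,0,0,0,0,0]]'; python3 go.py 0.528 0.08 0.041 0; python3 rod.py
```

```text
time_s: 7.57
tcp_pos: [0.525, 0.0731, 0.0452]
ee_rot: [[0.001, -1.0, -0.006], [-1.0, -0.001, -0.004], [0.004, 0.006, -1.0]]
wrist_force: [-0.2, 0.5, -0.7]
gripper_width: 0.292
time_s: 7.73
tcp_pos: [0.5258, 0.0726, 0.0461]
ee_rot: [[-0.0, -1.0, -0.005], [-1.0, 0.0, -0.003], [0.003, 0.005, -1.0]]
wrist_force: [-0.1, -0.4, -1.1]
gripper_width: 0.291
pos [0.5258 0.0726 0.0461] F [-0.1 -0.4 -1.1] M [ 0.02 -0.05 -0.02] w 25.3 t 7.73 j [ 25.  26. -26.   0. -38. -25.]
dist mm [ 2.2  7.4 -5.1] rows 0.2
full [-0.0249, -0.0074, 0.0168, 0.0016, -0.0011, -0.0001]
gend [0.5258 0.0124 0.0483] [[267.5 204. ]]
gfront [0.5258 0.1124 0.0479] [[300.1 202.6]]
flback [0.5258 0.1384 0.0479] [[308.4 202.2]]
flface [0.5258 0.1434 0.0478] [[310.  202.1]]
tip [0.5259 0.2534 0.0475] [[344.7 200.5]]
```

```bash
python3 -m creep '[[0,-0.02,-0.007,0.01,0.0016,-0.001,0],[0,-0.03,-0.007,0.013,0.0016,-0.001,0],[0,-0.03,-0.007,0.013,0.0016,-0.001,0]]'; python3 go.py 0.528 0.215 0.041 0; python3 rod.py
python3 - <<'E'
from h import *
for n in('scene','top'):
    im=r.capture(n);cv2.imwrite(f'pics/{n}5.png',im)
a=cv2.imread('pics/scene5.png')[170:240,290:400];b=cv2.imread('pics/top5.png')[160:230,120:230]
cv2.imwrite('pics/c5.png',np.vstack([cv2.resize(x,None,fx=7,fy=4.2*7/4.2,interpolation=2)[:300] for x in(a[:43],b[:43])]))
cv2.imwrite('pics/c5a.png',cv2.resize(a,None,fx=7,fy=7,interpolation=2));cv2.imwrite('pics/c5b.png',cv2.resize(b,None,fx=7,fy=7,interpolation=2))
E
```

```text
time_s: 7.98
tcp_pos: [0.5286, 0.0823, 0.0429]
ee_rot: [[0.0, -1.0, 0.002], [-1.0, -0.0, 0.001], [-0.001, -0.002, -1.0]]
wrist_force: [-0.0, -0.2, -1.1]
gripper_width: 0.29
pos [0.5286 0.0823 0.0429] F [-0.  -0.2 -1.1] M [-0.01 -0.01  0.05] w 25.3 t 7.98 j [ 26.  27. -26.   0. -38. -26.]
dist mm [ -0.6 132.7  -1.9] rows 3.2
full [-0.4423, 0.0018, 0.0065, -0.0006, 0.0002, 0.0001]
gend [0.5286 0.0221 0.0448] [[270.8 205.3]]
gfront [0.5285 0.1221 0.0449] [[303.3 203.7]]
flback [0.5285 0.1481 0.0449] [[311.7 203.3]]
flface [0.5285 0.1531 0.0449] [[313.3 203.3]]
tip [0.5285 0.2631 0.045 ] [[347.9 201.5]]
```

View pics/c5a.png

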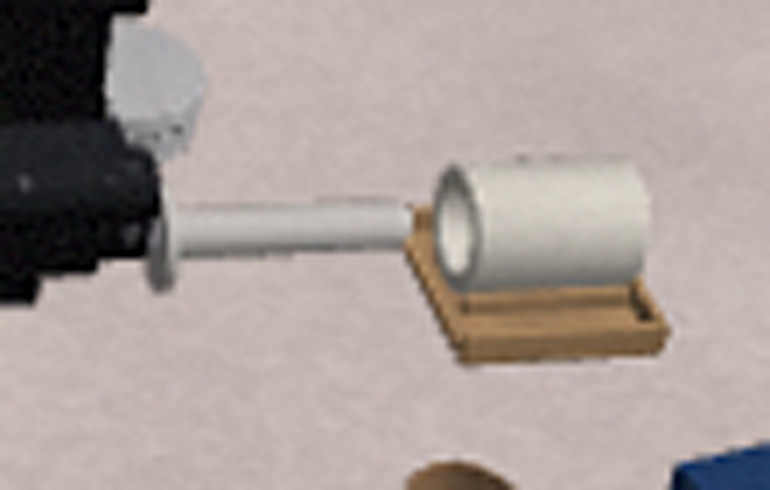

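View pics/c5b.png

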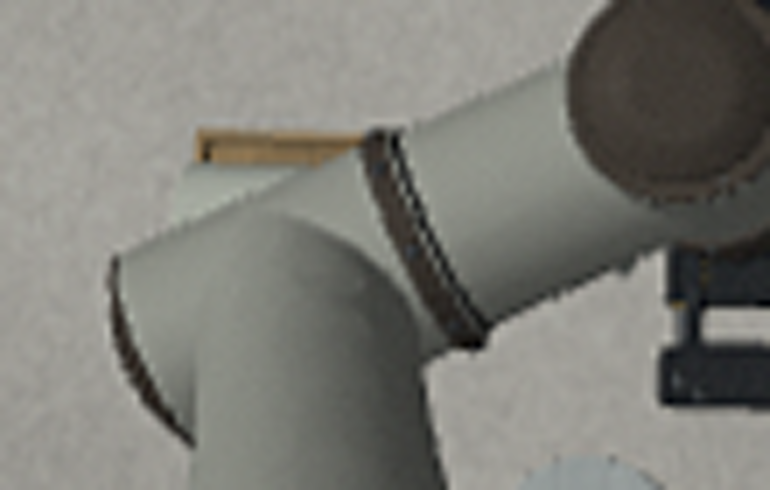

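```bash
python3 - <<'E'
from h import *
m=cam('scene');t=cam('top')
print(proj(m,[[.5284,.2861,.039],[.5284,.2861,.045],[.528,.323,.039]]))
s=cv2.imread('pics/scene0.png');print()
r.capture('scene')
o=r.outline_of('scene','roll_center')
for q in o:
  v,u=np.nonzero(q['pixels']);print(q['score'],u.min(),u.max(),v.min(),v.max(),u.mean(),v.mean())
# model roll silhouette
th=np.linspace(0,2*np.pi,60)
for rad in(.029,.02):
  P=np.array([[.5284+rad*np.cos(a),.286,.039+rad*np.sin(a)] for a in th]);q=proj(m,P);print(rad,q.min(0),q.max(0))
P=np.array([[.5284+.029*np.cos(a),y,.039+.029*np.sin(a)] for a in th for y in(.286,.366)]);q=proj(m,P);print('sil',q.min(0),q.max(0))
E
```

```text
[[354.66364339 202.75026773]
 [354.99159223 201.17302807]
 [365.89893854 202.1174014 ]]

0.55 352 382 192 211 366.7099099099099 201.23603603603604
0.029 [351.32703241 193.43520499] [358.09789166 212.07099866]
0.02 [352.33631424 196.32906611] [357.00438273 209.17909446]
sil [351.32703241 192.32394608] [382.94241436 212.07099866]
```

```bash
python3 -m creep '[[0,0,0,0.011,0,0,0],[0,-0.03,0,0.011,0,0,0],[0,-0.07,0,0.011,0,0,0],[0,-0.12,0,0.011,0,0,0],[0,-0.15,0,0.011,0,0,0]]'; python3 go.py 0.528 0.215 0.040 0
```

```text
time_s: 8.6
tcp_pos: [0.5283, 0.1287, 0.0392]
ee_rot: [[0.001, -1.0, 0.001], [-1.0, -0.001, 0.0], [-0.0, -0.001, -1.0]]
wrist_force: [1.2, -0.3, -1.1]
gripper_width: 0.299
pos [0.5283 0.1287 0.0392] F [ 1.2 -0.3 -1.1] M [-0.01 -0.07 -0.05] w 26.0 t 8.6 j [ 31.  27. -25.   0. -38. -31.]
dist mm [-0.3 86.3  0.8] rows 2.1
full [-0.2877, 0.0007, -0.0026, -0.0004, 0.0001, 0.0004]
```

```bash
python3 -m creep '[[0,-0.06,0,-0.003,0,0,0],[0,-0.12,0,-0.003,0,0,0],[0,-0.18,0,-0.003,0,0,0],[0,-0.22,0,-0.003,0,0,0],[0,-0.24,0,-0.003,0,0,0]]'; python3 go.py 0.528 0.217 0.040 0
python3 - <<'E'
from h import *
im=r.capture('scene');a=im[170:240,290:400]
cv2.imwrite('pics/c6.png',cv2.resize(a,None,fx=7,fy=7,interpolation=2))
E
```

```text
time_s: 9.02
tcp_pos: [0.5283, 0.2029, 0.0401]
ee_rot: [[0.003, -1.0, 0.002], [-1.0, -0.003, 0.001], [-0.001, -0.002, -1.0]]
wrist_force: [0.6, -0.2, -0.8]
gripper_width: 0.298
pos [0.5283 0.2029 0.0401] F [ 0.6 -0.2 -0.8] M [-0.02 -0.07  0.02] w 26.0 t 9.02 j [ 37.  29. -21.   0. -39. -37.]
dist mm [-0.3 14.1 -0.1] rows 0.3
full [-0.0471, 0.0009, 0.0005, -0.0006, 0.0002, 0.0011]
```

View pics/c6.png

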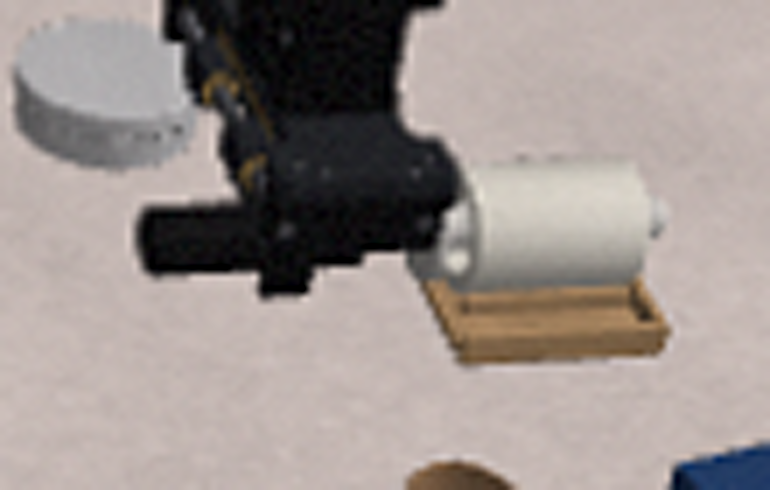

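```bash
python3 -m creep '[[0,-0.015,0,0,0,0,0],[0,-0.03,0,0,0,0,0],[0,-0.037,0,0,0,0,0],[0,-0.037,0,0,0,0,0]]'; python3 go.py 0.528 0.217 0.040 0
python3 -m creep '[[0,-0.007,0,0,0,0,0],[0,-0.01,0,0,0,0,0],[0,-0.01,0,0,0,0,0]]'; python3 go.py 0.528 0.217 0.040 0
```

```text
time_s: 9.4
tcp_pos: [0.5285, 0.2141, 0.0402]
ee_rot: [[0.003, -1.0, 0.002], [-1.0, -0.003, 0.001], [-0.001, -0.002, -1.0]]
wrist_force: [-0.0, -0.5, -1.0]
gripper_width: 0.297
pos [0.5285 0.2141 0.0402] F [-0.  -0.5 -1. ] M [-0.06  0.02  0.03] w 25.8 t 9.4 j [ 38.  29. -21.   0. -40. -38.]
dist mm [-0.5  2.9 -0.2] rows 0.1
full [-0.0096, 0.0015, 0.0006, -0.0007, 0.0003, 0.0011]
time_s: 9.65
tcp_pos: [0.5284, 0.2168, 0.0401]
ee_rot: [[0.003, -1.0, 0.002], [-1.0, -0.003, 0.001], [-0.001, -0.002, -1.0]]
wrist_force: [0.7, 0.6, -1.6]
gripper_width: 0.295
pos [0.5284 0.2168 0.0401] F [ 0.7  0.6 -1.6] M [-0.1  -0.03  0.  ] w 25.6 t 9.65 j [ 39.  29. -21.   0. -40. -38.]
dist mm [-0.4  0.2 -0.1] rows 0.0
full [-0.0006, 0.0014, 0.0004, -0.0006, 0.0002, 0.001]
```

```bash
for i in 1 2; do python3 -m creep '[[0,-0.007,0,0,0,0,0],[0,-0.007,0,0,0,0,0]]'|grep -E 'tcp|force';  done
python3 - <<'E'
from h import *
im=r.capture('scene');a=im[170:240,290:400]
cv2.imwrite('pics/c7.png',cv2.resize(a,None,fx=7,fy=7,interpolation=2))
print(r.sense()['wrist_force'],r.sense()['tcp_pos'])
E
```

```text
tcp_pos: [0.5279, 0.217, 0.04]
wrist_force: [0.6, -5.7, 0.5]
tcp_pos: [0.5276, 0.2171, 0.0401]
wrist_force: [1.6, -6.9, 0.9]
[ 1.46341586 -5.75649689  1.49070341] [0.5276281  0.21705525 0.04011189]
```

View pics/c7.png

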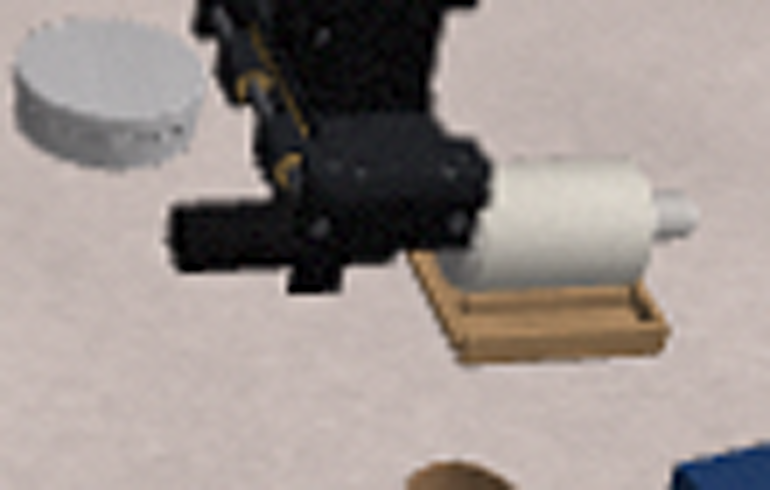

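```bash
python3 -m creep '[[0,0.001,0,0,0,0,0],[0,0.001,0,-0.01,0,0,0],[0,0.001,0,-0.025,0,-0.004,0],[0,0.001,0,-0.045,0,-0.008,0],[0,0.001,0,-0.07,0,-0.008,0]]'; python3 go.py 0.528 0.217 0.16 0
python3 -m creep '[[0,0,0,-0.03,0,-0.002,0],[0,0,0,-0.07,0,-0.002,0],[0,0,0,-0.12,0,-0.002,0],[0,0,0,-0.17,0,-0.002,0],[0,0,0,-0.22,0,-0.002,0]]'; python3 go.py 0.528 0.217 0.16 0
python3 - <<'E'
from h import *
im=r.capture('scene');a=im[130:240,280:400]
cv2.imwrite('pics/c8.png',cv2.resize(a,None,fx=6,fy=5,interpolation=2))
E
python3 rod.py
```

```text
time_s: 10.45
tcp_pos: [0.5274, 0.2167, 0.0614]
ee_rot: [[-0.0, -1.0, -0.003], [-1.0, 0.0, 0.021], [-0.021, 0.003, -1.0]]
wrist_force: [0.0, -0.9, -1.2]
gripper_width: 0.295
pos [0.5274 0.2167 0.0614] F [ 0.  -0.9 -1.2] M [-0.13 -0.04 -0.01] w 25.7 t 10.45 j [ 38.  27. -19.  -2. -42. -37.]
dist mm [ 0.6  0.3 98.6] rows 2.4
full [-0.0078, -0.0012, -0.3285, 0.0009, 0.0066, -0.0001]
time_s: 10.87
tcp_pos: [0.5276, 0.2155, 0.1291]
ee_rot: [[0.0, -1.0, -0.002], [-1.0, -0.0, 0.028], [-0.028, 0.002, -1.0]]
wrist_force: [0.0, -0.4, -2.3]
gripper_width: 0.294
pos [0.5276 0.2155 0.1291] F [ 0.  -0.4 -2.3] M [-0.16 -0.06  0.06] w 25.6 t 10.87 j [ 38.  22. -16.  -2. -51. -37.]
dist mm [ 0.4  1.5 30.9] rows 0.7
full [-0.0078, -0.0011, -0.1027, 0.0006, 0.0089, 0.0]
gend [0.5296 0.1562 0.1327] [[317.6 178.9]]
gfront [0.5294 0.2562 0.1358] [[350.6 176.7]]
flback [0.5294 0.2822 0.1366] [[359.  176.1]]
flface [0.5294 0.2871 0.1368] [[360.7 176. ]]
tip [0.5293 0.3971 0.1402] [[395.6 173.7]]
```

View pics/c8.png

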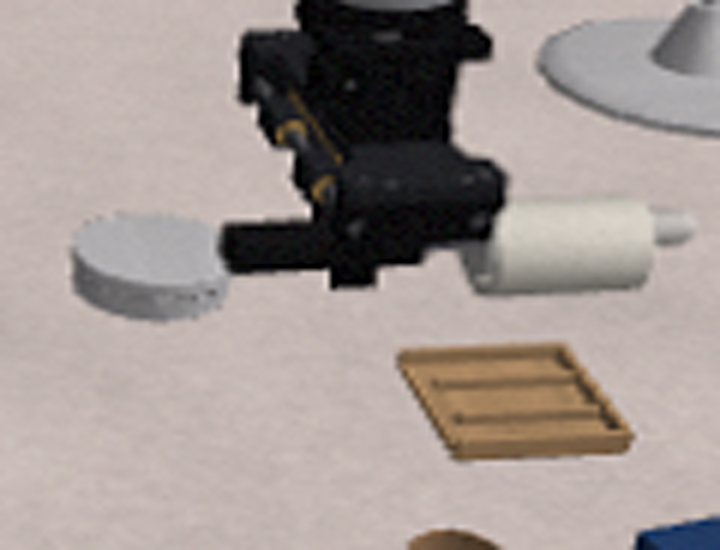

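```bash
python3 -m creep '[[0,0,0,-0.07,0,-0.01,0],[0,0,0,-0.16,0,-0.02,0],[0,0,0,-0.26,0,-0.022,0],[0,0,0,-0.36,0,-0.022,0],[0,0,0,-0.42,0,-0.022,0]]'; python3 go.py 0.591 -0.259 0.26 -4.2 -5
```

```text
time_s: 11.33
tcp_pos: [0.5299, 0.2127, 0.2628]
ee_rot: [[0.002, -1.0, 0.009], [-0.995, -0.001, 0.103], [-0.103, -0.009, -0.995]]
wrist_force: [0.7, 1.6, -1.1]
gripper_width: 0.297
pos [0.5299 0.2127 0.2628] F [ 0.7  1.6 -1.1] M [-0.27 -0.1  -0.02] w 25.8 t 11.33 j [ 36.  15.  -5.  -5. -66. -34.]
dist mm [  61.1 -471.7   -2.8] rows 11.4
full [1.5655, -0.2016, -0.1506, -0.0007, 0.0051, 0.0239]
5row [0.6862, -0.0884, -0.066, -0.0003, 0.0023, 0.0105]
```

```bash
python3 -m creep '[[0,0.03,-0.004,-0.003,0,0,0],[0,0.08,-0.01,-0.008,0,0,0.003],[0,0.15,-0.02,-0.015,0,0,0.005],[0,0.24,-0.03,-0.024,0,0,0.008],[0,0.33,-0.042,-0.032,0,0,0.01]]'; python3 go.py 0.591 -0.259 0.26 -4.2 -5
```

```text
time_s: 11.75
tcp_pos: [0.5417, 0.112, 0.261]
ee_rot: [[-0.029, -1.0, 0.007], [-0.994, 0.029, 0.103], [-0.103, -0.004, -0.995]]
wrist_force: [0.4, -0.5, -0.6]
gripper_width: 0.297
pos [0.5417 0.112  0.261 ] F [ 0.4 -0.5 -0.6] M [-0.45 -0.08 -0.  ] w 25.8 t 11.75 j [ 26.  14.  -7.  -6. -67. -25.]
dist mm [  49.3 -371.    -1. ] rows 9.0
full [1.2253, -0.2004, -0.1227, 0.0, 0.0051, 0.0141]
5row [0.6826, -0.1116, -0.0684, 0.0, 0.0028, 0.0078]
```

```bash
python3 -m creep '[[0,0.1,-0.016,-0.01,0,0,0.002],[0,0.2,-0.033,-0.02,0,0,0.004],[0,0.3,-0.05,-0.03,0,0,0.006],[0,0.4,-0.066,-0.04,0,0,0.008],[0,0.5,-0.08,-0.05,0,0,0.01]]'; python3 go.py 0.591 -0.259 0.26 -4.2 -5
```

```text
time_s: 12.17
tcp_pos: [0.5605, -0.0412, 0.2591]
ee_rot: [[-0.061, -0.998, 0.005], [-0.993, 0.061, 0.103], [-0.103, 0.001, -0.995]]
wrist_force: [0.4, -0.2, -2.4]
gripper_width: 0.296
pos [ 0.5605 -0.0412  0.2591] F [ 0.4 -0.2 -2.4] M [-0.33 -0.08 -0.01] w 25.7 t 12.17 j [  9.  15.  -4.  -6. -69. -10.]
dist mm [  30.5 -217.8    0.9] rows 5.3
full [0.7144, -0.1458, -0.0774, 0.0007, 0.0052, 0.0039]
5row [0.6772, -0.1382, -0.0734, 0.0006, 0.0049, 0.0037]
```

```bash
python3 -m creep '[[0,0.12,-0.024,-0.013,0,0,0.002],[0,0.25,-0.05,-0.026,0,0,0.004],[0,0.37,-0.075,-0.04,0,0,0.004],[0,0.48,-0.1,-0.05,0,0,0.004],[0,0.57,-0.12,-0.06,0,0,0.004]]'; python3 go.py 0.591 -0.259 0.26 -4.2 -5;
python3 -m creep '[[0,0.06,-0.02,-0.01,0,0,0],[0,0.1,-0.03,-0.015,0,0,0],[0,0.115,-0.03,-0.015,0,0,0],[0,0.115,-0.03,-0.015,0,0,0]]'; python3 go.py 0.591 -0.259 0.26 -4.2 0;
```

```text
time_s: 12.58
tcp_pos: [0.5851, -0.2177, 0.2574]
ee_rot: [[-0.075, -0.997, 0.004], [-0.992, 0.075, 0.104], [-0.104, 0.004, -0.995]]
wrist_force: [0.6, 0.1, -1.3]
gripper_width: 0.294
pos [ 0.5851 -0.2177  0.2574] F [ 0.6  0.1 -1.3] M [-0.27 -0.08  0.01] w 25.6 t 12.58 j [ -8.  22.   6.  -6. -74.   6.]
dist mm [  5.9 -41.3   2.6] rows 1.0
full [0.134, -0.0297, -0.0227, 0.0012, 0.0054, -0.0007]
time_s: 12.92
tcp_pos: [0.5909, -0.2536, 0.257]
ee_rot: [[-0.076, -0.997, 0.002], [-0.992, 0.076, 0.105], [-0.105, 0.006, -0.994]]
wrist_force: [-0.9, 0.7, -2.3]
gripper_width: 0.295
pos [ 0.5909 -0.2536  0.257 ] F [-0.9  0.7 -2.3] M [-0.36  0.02  0.06] w 25.7 t 12.92 j [-12.  24.   9.  -6. -76.   9.]
dist mm [ 0.1 -5.4  3. ] rows 0.8
full [0.0167, -0.0016, -0.0118, 0.0018, 0.0334, -0.0011]
```

```bash
python3 -m creep '[[0,0.008,0,0,0,0.01,0],[0,0.014,0,0,0,0.02,0],[0,0.014,0,0,0,0.026,0],[0,0.014,0,0,0,0.026,0]]'; python3 -m creep '[[0,0,0,0,0,0,0]]'; python3 go.py 0.591 -0.259 0.26 -4.2 0;python3 rod.py
python3 - <<'E'
from h import *
im=r.capture('scene');cv2.imwrite('pics/scene9.png',im);a=im[130:250,140:260]
cv2.imwrite('pics/c9.png',cv2.resize(a,None,fx=5,fy=5,interpolation=2))
im=r.capture('top');cv2.imwrite('pics/c9t.png',cv2.resize(im[140:230,240:360],None,fx=6,fy=6,interpolation=2))
E
```

```text
time_s: 13.25
tcp_pos: [0.5904, -0.2557, 0.2566]
ee_rot: [[-0.074, -0.997, -0.004], [-0.997, 0.074, 0.024], [-0.023, 0.006, -1.0]]
wrist_force: [1.0, 0.5, -1.6]
gripper_width: 0.293
time_s: 13.33
tcp_pos: [0.5903, -0.2544, 0.2568]
ee_rot: [[-0.072, -0.997, -0.004], [-0.997, 0.072, 0.024], [-0.024, 0.006, -1.0]]
wrist_force: [-0.4, 0.4, -1.4]
gripper_width: 0.296
pos [ 0.5903 -0.2544  0.2568] F [-0.4  0.4 -1.4] M [-0.2  -0.09 -0.07] w 25.8 t 13.33 j [-10.  24.   6.  -1. -73.   6.]
dist mm [ 0.7 -4.6  3.2] rows 0.2
full [0.0148, -0.0033, -0.0112, 0.002, 0.0076, 0.0004]
gend [ 0.586  -0.3145  0.2573] [[143.9 156. ]]
gfront [ 0.5932 -0.2148  0.2597] [[183.9 155. ]]
flback [ 0.5951 -0.1889  0.2603] [[194.4 154.7]]
flface [ 0.5954 -0.1839  0.2605] [[196.4 154.7]]
tip [ 0.6033 -0.0742  0.2631] [[240.6 153.7]]
```

View pics/c9.png

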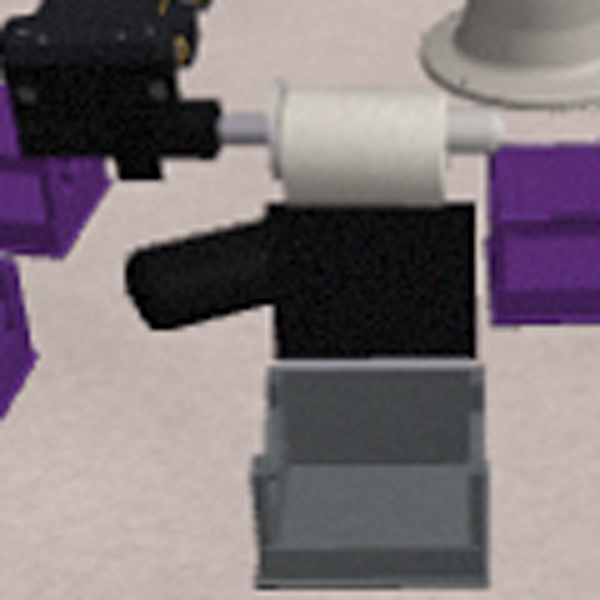

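View pics/c9t.png

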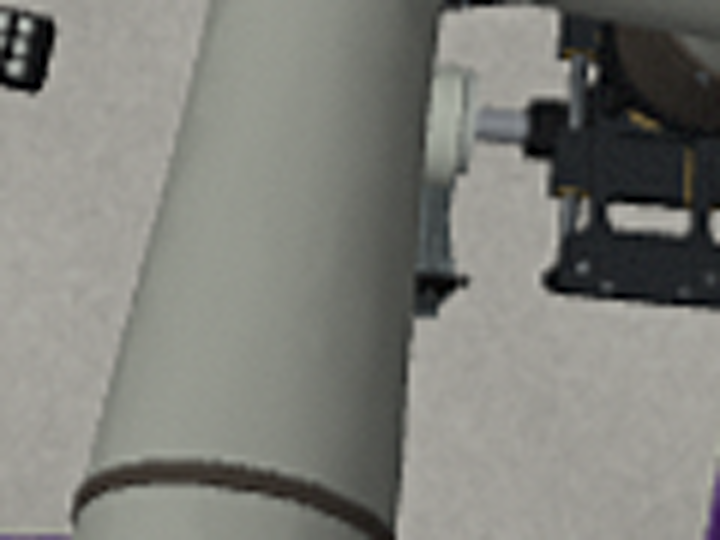

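```bash
python3 -m creep '[[0,0.01,-0.003,0.05,0.001,-0.003,0],[0,0.012,-0.003,0.13,0.001,-0.006,0],[0,0.008,-0.003,0.22,0.001,-0.006,0],[0,0.006,-0.003,0.31,0.001,-0.006,0],[0,0.004,-0.003,0.36,0.001,-0.006,0]]'; python3 go.py 0.591 -0.259 0.11 -4.2 -2.4;python3 rod.py
python3 - <<'E'
from h import *
im=r.capture('scene');cv2.imwrite('pics/scene10.png',im);a=im[130:250,140:260]
cv2.imwrite('pics/c10.png',cv2.resize(a,None,fx=5,fy=5,interpolation=2))
E
```

```text
time_s: 13.85
tcp_pos: [0.5893, -0.2528, 0.1456]
ee_rot: [[-0.074, -0.997, -0.004], [-0.996, 0.074, 0.045], [-0.045, 0.007, -0.999]]
wrist_force: [-0.4, -0.1, -2.8]
gripper_width: 0.294
pos [ 0.5893 -0.2528  0.1456] F [-0.4 -0.1 -2.8] M [-0.17  0.04 -0.01] w 25.6 t 13.85 j [-10.  28.  -2.  -3. -60.   7.]
dist mm [  1.7  -6.2 -35.6] rows 0.9
full [0.0255, -0.0081, 0.1176, 0.0022, 0.0009, -0.0002]
gend [ 0.5848 -0.3128  0.1449] [[150.7 193.1]]
gfront [ 0.5922 -0.2132  0.1494] [[188.1 191.6]]
flback [ 0.5941 -0.1873  0.1505] [[197.9 191.2]]
flface [ 0.5945 -0.1823  0.1508] [[199.8 191.1]]
tip [ 0.6026 -0.0727  0.1557] [[241.2 189.4]]
```

View pics/c10.png

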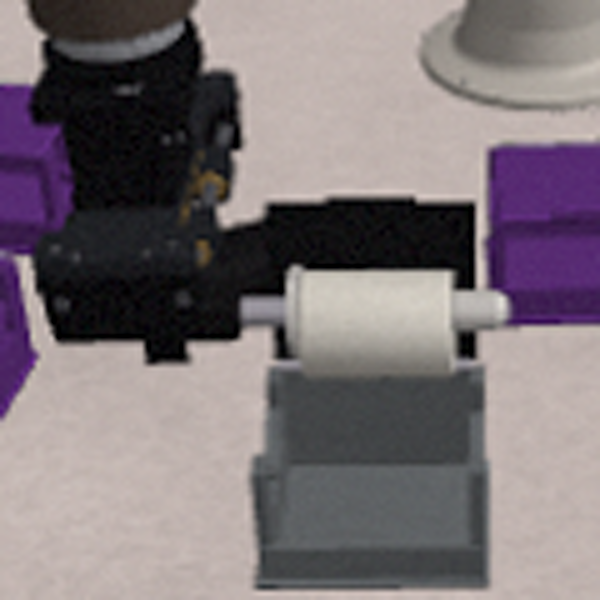

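```bash
python3 -m creep '[[0,0.01,-0.004,0.03,0.002,0,0],[0,0.02,-0.006,0.08,0.002,0,0],[0,0.025,-0.006,0.11,0.002,0,0],[0,0.025,-0.006,0.11,0.002,0,0]]';python3 -m creep '[[0,0,0,0,0,0,0]]'; python3 go.py 0.591 -0.259 0.052 -4.2 -2.4
```

```text
time_s: 14.23
tcp_pos: [0.5879, -0.2581, 0.1079]
ee_rot: [[-0.075, -0.997, -0.006], [-0.996, 0.075, 0.048], [-0.047, 0.009, -0.999]]
wrist_force: [-0.5, -0.8, -2.7]
gripper_width: 0.293
time_s: 14.32
tcp_pos: [0.5884, -0.2584, 0.1085]
ee_rot: [[-0.075, -0.997, -0.005], [-0.996, 0.075, 0.047], [-0.047, 0.008, -0.999]]
wrist_force: [1.0, -0.4, -1.9]
gripper_width: 0.294
pos [ 0.5884 -0.2584  0.1085] F [ 1.  -0.4 -1.9] M [-0.2  -0.08  0.05] w 25.6 t 14.32 j [-11.  31.  -4.  -3. -56.   8.]
dist mm [  2.6  -0.6 -56.5] rows 1.4
full [0.0102, -0.0102, 0.1881, 0.0026, 0.0015, -0.0006]
```

```bash
python3 -m creep '[[0,0.003,-0.01,0.04,0.003,0,0],[0,0.005,-0.011,0.09,0.003,0,0],[0,0.007,-0.011,0.13,0.003,0,0],[0,0.009,-0.011,0.155,0.003,0,0],[0,0.009,-0.011,0.155,0.003,0,0]]'; python3 go.py 0.591 -0.259 0.052 -4.2 -2.4
python3 - <<'E'
from h import *
im=r.capture('scene');cv2.imwrite('pics/scene11.png',im);a=im[130:250,140:260]
cv2.imwrite('pics/c11.png',cv2.resize(a,None,fx=5,fy=5,interpolation=2))
im=r.capture('wrist');cv2.imwrite('pics/w11.png',im)
E
```

```text
time_s: 14.73
tcp_pos: [0.5904, -0.2589, 0.0604]
ee_rot: [[-0.075, -0.997, 0.002], [-0.996, 0.075, 0.047], [-0.047, 0.002, -0.999]]
wrist_force: [0.1, 0.0, -2.3]
gripper_width: 0.298
pos [ 0.5904 -0.2589  0.0604] F [ 0.1  0.  -2.3] M [-0.25  0.02 -0.02] w 25.9 t 14.73 j [-11.  34.  -6.  -3. -50.   9.]
dist mm [ 0.6 -0.1 -8.4] rows 0.2
full [0.0016, -0.0021, 0.028, 0.0006, 0.0017, -0.0007]
```

View pics/c11.png

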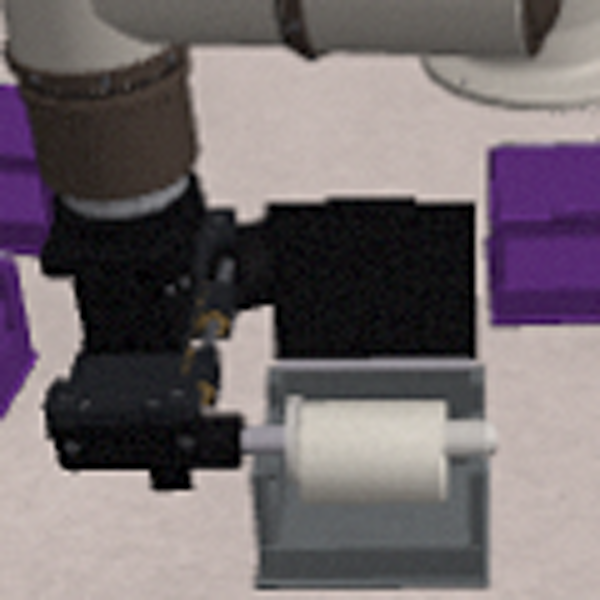

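```bash
python3 -m creep '[[0,0.001,-0.002,0.007,0,0,0],[0,0.001,-0.002,0.014,0,0,0],[0,0.001,-0.002,0.021,0,0,0],[0,0.001,-0.002,0.024,0,0,0],[0,0.001,-0.002,0.024,0,0,0]]'; python3 go.py 0.591 -0.259 0.05 -4.2 -2.4;python3 -m creep '[[0,0,0,0.005,0,0,0],[0,0,0,0.008,0,0,0],[0,0,0,0.008,0,0,0]]'; python3 go.py 0.591 -0.259 0.05 -4.2 -2.4
```

```text
time_s: 15.25
tcp_pos: [0.592, -0.2593, 0.0549]
ee_rot: [[-0.075, -0.997, 0.004], [-0.996, 0.075, 0.046], [-0.046, -0.001, -0.999]]
wrist_force: [0.7, -0.3, -2.1]
gripper_width: 0.297
pos [ 0.592  -0.2593  0.0549] F [ 0.7 -0.3 -2.1] M [-0.25 -0.06 -0.04] w 25.8 t 15.25 j [-11.  34.  -7.  -3. -49.   9.]
dist mm [-1.   0.3 -4.9] rows 0.1
full [0.0002, 0.0035, 0.0163, -0.0003, 0.0014, -0.0005]
time_s: 15.5
tcp_pos: [0.5919, -0.259, 0.0522]
ee_rot: [[-0.075, -0.997, 0.004], [-0.996, 0.075, 0.046], [-0.047, -0.0, -0.999]]
wrist_force: [1.4, -0.5, -1.8]
gripper_width: 0.295
pos [ 0.5919 -0.259   0.0522] F [ 1.4 -0.5 -1.8] M [-0.19 -0.1  -0.03] w 25.6 t 15.5 j [-11.  34.  -7.  -4. -49.   9.]
dist mm [-0.9  0.  -2.2] rows 0.1
full [0.0004, 0.0029, 0.0074, -0.0002, 0.0015, -0.0005]
```

```bash
for i in 1 2 3; do python3 -m creep '[[0,0,0.001,0.003,0,0,0],[0,0,0.001,0.006,0,0,0]]' | grep -E "tcp|force|time"; done; python3 go.py 0.591 -0.259 0.05 -4.2 -2.4
python3 - <<'E'
from h import *
im=r.capture('scene');cv2.imwrite('pics/scene12.png',im);a=im[130:250,140:260]
cv2.imwrite('pics/c12.png',cv2.resize(a,None,fx=5,fy=5,interpolation=2))
E
```

```text
time_s: 15.67
tcp_pos: [0.5916, -0.259, 0.0505]
wrist_force: [-0.3, 0.6, 1.2]
time_s: 15.83
tcp_pos: [0.5917, -0.2591, 0.0499]
wrist_force: [-1.4, 0.9, 6.4]
time_s: 16.0
tcp_pos: [0.5918, -0.2591, 0.0497]
wrist_force: [-2.5, 1.4, 8.0]
pos [ 0.5918 -0.2591  0.0497] F [-2.5  1.4  8. ] M [0.67 0.58 0.17] w 25.4 t 16.0 j [-11.  35.  -7.  -3. -49.   9.]
dist mm [-0.8  0.1  0.3] rows 0.0
full [-0.0001, 0.0026, -0.0011, -0.0009, 0.0012, 0.0]
```

View pics/c12.png

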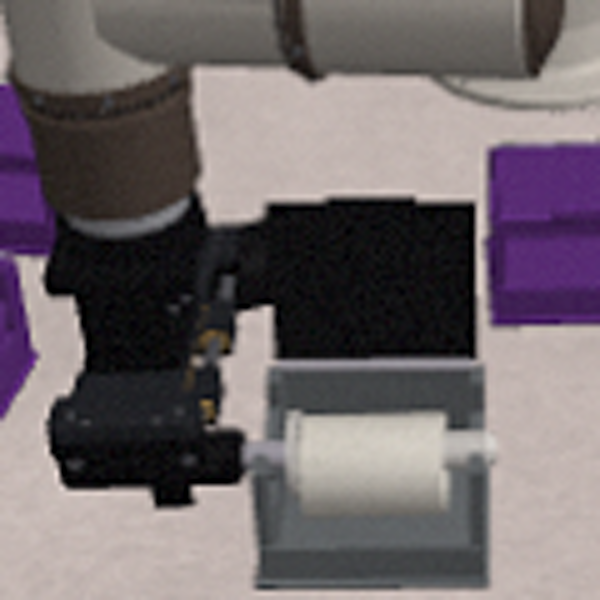

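```bash
python3 -m creep '[[0.2,0,0.0015,-0.003,0,0,0],[0.35,0,0.0015,-0.003,0,0,0],[0.45,0,0.0015,-0.003,0,0,0],[0.6,0,0.0015,-0.003,0,0,0],[0.8,0,0.0015,-0.003,0,0,0]]'; python3 -m creep '[[0.9,0,0,0,0,0,0],[0.9,0,0,0,0,0,0],[0.9,0,0,0,0,0,0],[0.9,0,0,0,0,0,0],[0.9,0,0,0,0,0,0]]'; python3 go.py 0.591 -0.259 0.05 -4.2 -2.4
python3 - <<'E'
from h import *
im=r.capture('scene');cv2.imwrite('pics/scene13.png',im);a=im[130:250,140:260]
cv2.imwrite('pics/c13.png',cv2.resize(a,None,fx=5,fy=5,interpolation=2))
im=r.capture('wrist');cv2.imwrite('pics/w13.png',im)
E
```

```text
time_s: 16.47
tcp_pos: [0.5914, -0.2591, 0.0503]
ee_rot: [[-0.073, -0.997, 0.006], [-0.996, 0.073, 0.045], [-0.046, -0.003, -0.999]]
wrist_force: [0.1, 0.1, -0.3]
gripper_width: 0.495
time_s: 16.88
tcp_pos: [0.5914, -0.2591, 0.0502]
ee_rot: [[-0.073, -0.997, 0.006], [-0.996, 0.073, 0.045], [-0.046, -0.003, -0.999]]
wrist_force: [1.0, 0.4, 1.7]
gripper_width: 0.855
pos [ 0.5914 -0.2591  0.0502] F [1.  0.4 1.7] M [-0.03 -0.07 -0.04] w 74.4 t 16.88 j [-11.  35.  -7.  -3. -49.   9.]
dist mm [-0.4  0.1 -0.2] rows 0.0
full [-0.0003, 0.0013, 0.0008, -0.0009, 0.0012, -0.0]
```

View pics/c13.png

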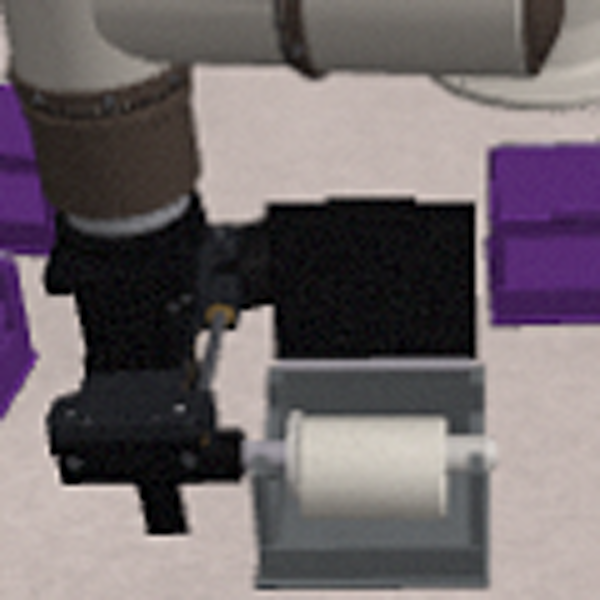

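View pics/w13.png

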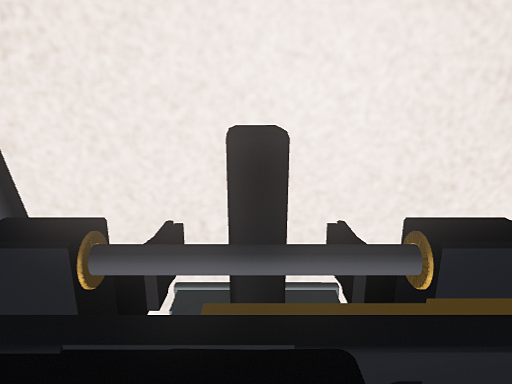

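```bash
python3 -m creep '[[0.9,0,0,-0.05,0,0,0],[0.9,0,0,-0.15,0,0,0],[0.9,0,0,-0.29,0,0,0],[0.9,0,0,-0.43,0,0.005,0],[0.9,0,0,-0.57,0,0.012,0]]'; python3 -m creep '[[0.9,0,0,-0.1,0,0,0],[0.9,0,0,-0.14,0,0,0]]'; python3 go.py 0.475 -0.14 0.26 -4.2
python3 - <<'E'
from h import *
im=r.capture('scene');cv2.imwrite('pics/scene14.png',im);a=im[130:250,140:260]
cv2.imwrite('pics/c14.png',cv2.resize(a,None,fx=5,fy=5,interpolation=2))
E
```

```text
time_s: 17.4
tcp_pos: [0.59, -0.2673, 0.222]
ee_rot: [[-0.074, -0.997, 0.003], [-0.997, 0.074, 0.007], [-0.007, -0.003, -1.0]]
wrist_force: [0.9, -0.0, -0.2]
gripper_width: 0.9
time_s: 17.57
tcp_pos: [0.5916, -0.2684, 0.2712]
ee_rot: [[-0.073, -0.997, 0.013], [-0.997, 0.073, 0.003], [-0.003, -0.013, -1.0]]
wrist_force: [0.2, 0.1, 0.3]
gripper_width: 0.896
pos [ 0.5916 -0.2684  0.2712] F [0.2 0.1 0.3] M [ 0.02 -0.1  -0.02] w 77.9 t 17.57 j [-10.  23.   7.  -0. -73.   6.]
dist mm [-116.6  128.4  -11.2] rows 4.2
full [-0.3983, 0.4193, 0.033, -0.0042, 0.0011, -0.0]
```

View pics/c14.png

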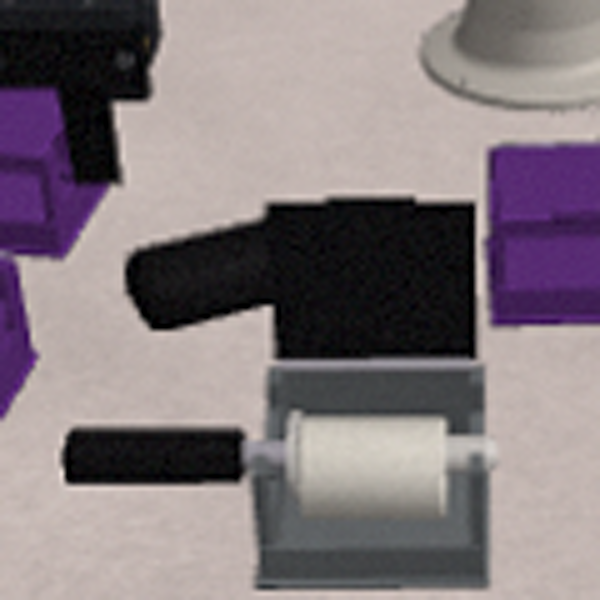

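```bash
python3 -m creep '[[0.5,-0.1,0.1,0,-0.004,0,0],[0.2,-0.2,0.21,0.02,-0.004,0,0],[0,-0.3,0.32,0.03,-0.004,0,0],[0,-0.38,0.4,0.03,-0.004,0,0],[0,-0.4,0.42,0.03,-0.004,0,0]]'; python3 -m creep '[[0,0,0,0,0,0,0],[0,0,0,0,0,0,0],[0,0,0,0,0,0,0]]'; python3 go.py 0.475 -0.145 0.15 -4.2
```

```text
time_s: 18.03
tcp_pos: [0.4703, -0.1369, 0.2601]
ee_rot: [[-0.072, -0.997, -0.001], [-0.997, 0.072, 0.005], [-0.005, 0.002, -1.0]]
wrist_force: [-0.6, -1.2, 0.0]
gripper_width: 0.606
time_s: 18.28
tcp_pos: [0.471, -0.1372, 0.2601]
ee_rot: [[-0.072, -0.997, -0.001], [-0.997, 0.072, 0.005], [-0.005, 0.001, -1.0]]
wrist_force: [1.0, 0.2, 0.2]
gripper_width: 0.378
pos [ 0.471  -0.1372  0.2601] F [1.  0.2 0.2] M [-0.01 -0.09 -0.  ] w 32.9 t 18.28 j [  3.   8. -16.  -0. -66.  -7.]
dist mm [   4.    -7.8 -110.1] rows 2.6
full [0.0266, -0.0158, 0.3668, 0.0005, 0.0016, 0.0005]
```

```bash
python3 -m creep '[[0,0.02,0,0.03,0,0,0],[0,0.026,0,0.12,0,0,0],[0,0.026,0,0.22,0,0,0],[0,0.026,0,0.32,0,0,0],[0,0.026,0,0.36,0,0,0]]'; python3 -m creep '[[0,0,0,0,0,0,0]]';python3 go.py 0.62 -0.15 0.15 -4.2
python3 - <<'E'
from h import *
im=r.capture('scene');cv2.imwrite('pics/scene15.png',im);a=im[110:250,140:260]
cv2.imwrite('pics/c15.png',cv2.resize(a,None,fx=4,fy=4,interpolation=2))
E
```

```text
time_s: 18.7
tcp_pos: [0.468, -0.1454, 0.1469]
ee_rot: [[-0.075, -0.997, -0.009], [-0.997, 0.075, 0.006], [-0.005, 0.01, -1.0]]
wrist_force: [-0.1, -0.2, -0.4]
gripper_width: 0.029
time_s: 18.78
tcp_pos: [0.4665, -0.1464, 0.1431]
ee_rot: [[-0.077, -0.997, -0.017], [-0.997, 0.077, 0.006], [-0.005, 0.017, -1.0]]
wrist_force: [-0.0, -0.4, 0.6]
gripper_width: 0.018
pos [ 0.4665 -0.1464  0.1431] F [-0.  -0.4  0.6] M [ 0.1  -0.05 -0.02] w 1.6 t 18.78 j [  1.  15. -25.  -1. -51.  -5.]
dist mm [153.5  -3.6   6.9] rows 3.7
full [-0.0275, -0.5105, -0.0316, 0.0054, 0.0016, -0.0011]
```

View pics/c15.png

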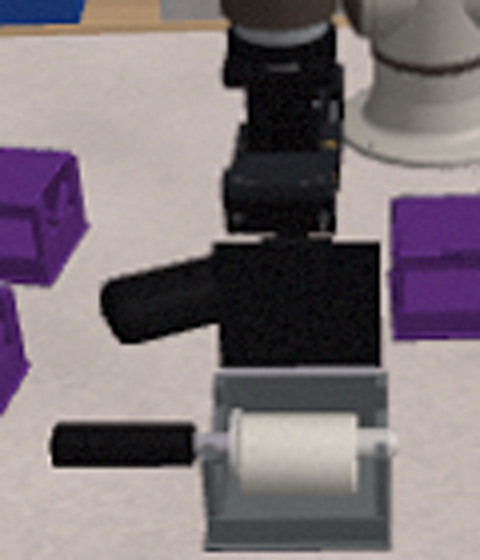

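```bash
python3 -m creep '[[0,0,-0.03,-0.02,0.005,0,0],[0,-0.005,-0.08,-0.03,0.005,0,0],[0,-0.01,-0.13,-0.03,0.005,0,0],[0,-0.014,-0.18,-0.03,0.005,0,0],[0,-0.017,-0.23,-0.03,0.005,0,0]]'; python3 -m creep '[[0,0,-0.04,0,0,0,0],[0,0,-0.08,0,0,0,0],[0,0,-0.12,0,0,0,0]]';python3 go.py 0.62 -0.15 0.15 -4.2
python3 - <<'E'
from h import *
im=r.capture('scene');cv2.imwrite('pics/scene16.png',im);a=im[110:250,140:260]
cv2.imwrite('pics/c16.png',cv2.resize(a,None,fx=4,fy=4,interpolation=2))
E
```

```text
time_s: 19.25
tcp_pos: [0.5386, -0.1474, 0.1535]
ee_rot: [[-0.077, -0.997, 0.004], [-0.997, 0.077, 0.005], [-0.005, -0.003, -1.0]]
wrist_force: [0.2, -0.3, 0.6]
gripper_width: 0.004
time_s: 19.5
tcp_pos: [0.5769, -0.1509, 0.1555]
ee_rot: [[-0.077, -0.997, 0.008], [-0.997, 0.077, 0.004], [-0.005, -0.008, -1.0]]
wrist_force: [0.3, -0.9, 0.1]
gripper_width: 0.005
pos [ 0.5769 -0.1509  0.1555] F [ 0.3 -0.9  0.1] M [ 0.11  0.03 -0.02] w 0.4 t 19.5 j [  1.  23. -11.  -0. -56.  -5.]
dist mm [43.1  0.9 -5.5] rows 1.0
full [-0.014, -0.1427, 0.0194, -0.0024, 0.0015, -0.0013]
```

View pics/c16.png

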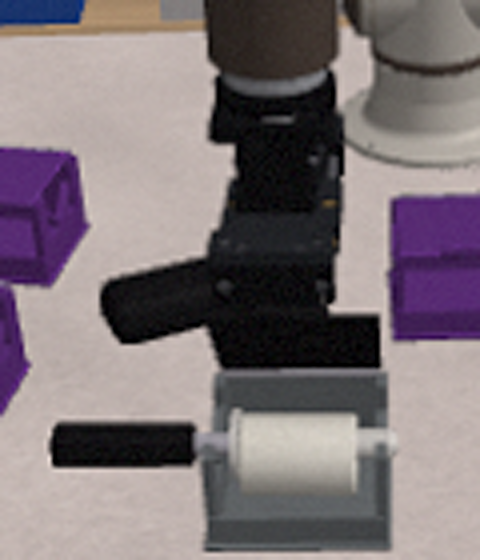

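```bash
python3 -m creep '[[0,-0.003,-0.04,0.005,-0.002,0,0],[0,-0.006,-0.08,0.012,-0.002,0,0],[0,-0.01,-0.12,0.02,-0.002,0,0],[0,-0.014,-0.15,0.025,-0.002,0,0],[0,-0.014,-0.15,0.025,-0.002,0,0]]';python3 go.py 0.62 -0.15 0.15 -4.2
python3 - <<'E'
from h import *
im=r.capture('scene');cv2.imwrite('pics/scene17.png',im);a=im[110:250,140:260]
cv2.imwrite('pics/c17.png',cv2.resize(a,None,fx=4,fy=4,interpolation=2))
E
```

```text
time_s: 19.97
tcp_pos: [0.6238, -0.1509, 0.1466]
ee_rot: [[-0.078, -0.997, -0.001], [-0.997, 0.078, 0.004], [-0.004, 0.001, -1.0]]
wrist_force: [0.7, -0.1, 0.0]
gripper_width: 0.007
pos [ 0.6238 -0.1509  0.1466] F [ 0.7 -0.1  0. ] M [ 0.05 -0.13 -0.  ] w 0.6 t 19.97 j [  1.  28.  -4.  -0. -58.  -5.]
dist mm [-3.8  0.9  3.4] rows 0.1
full [-0.002, 0.0128, -0.0112, 0.0003, 0.0012, -0.0014]
```

View pics/c17.png

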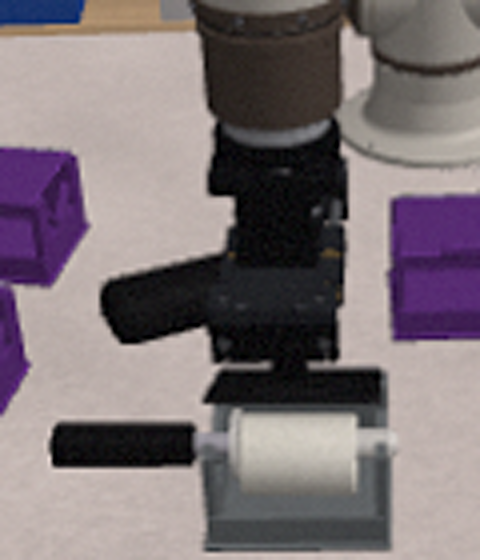

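```bash
python3 -m creep '[[0,0,-0.04,0.01,0,0,0],[0,0,-0.08,0.02,0,0,0],[0,0,-0.1,0.03,0,0,0],[0,0,-0.1,0.03,0,0,0],[0,0,-0.1,0.03,0,0,0]]';python3 go.py 0.62 -0.15 0.15 -4.2
python3 - <<'E'
from h import *
im=r.capture('scene');cv2.imwrite('pics/scene18.png',im);a=im[110:250,140:260]
cv2.imwrite('pics/c18.png',cv2.resize(a,None,fx=4,fy=4,interpolation=2))
E
```

```text
time_s: 20.43
tcp_pos: [0.6552, -0.1532, 0.1396]
ee_rot: [[-0.077, -0.997, 0.005], [-0.997, 0.077, 0.003], [-0.004, -0.005, -1.0]]
wrist_force: [-0.2, 0.0, 0.1]
gripper_width: 0.006
pos [ 0.6552 -0.1532  0.1396] F [-0.2  0.   0.1] M [ 0.02 -0.03  0.01] w 0.6 t 20.43 j [  0.  31.   0.  -0. -59.  -5.]
dist mm [-35.2   3.2  10.4] rows 0.9
full [-0.0016, 0.1177, -0.0352, -0.0016, 0.0012, -0.0012]
```

View pics/c18.png

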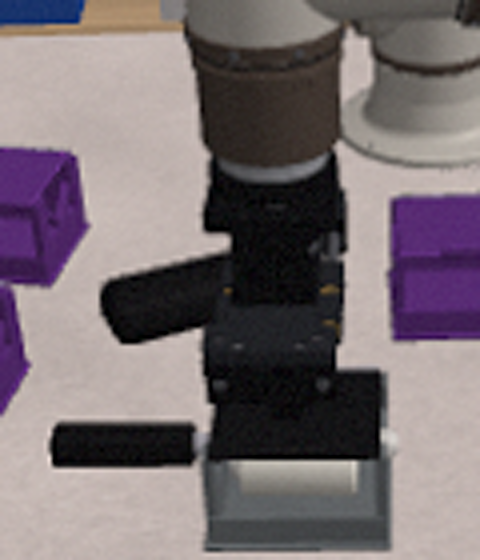

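```bash
python3 -m creep '[[0,0,0.06,0,0,0,0],[0,0,0.06,0,0,0,0],[0,0,0.06,0,0,0,0]]';python3 go.py 0.635 -0.15 0.1 -4.2
python3 - <<'E'
from h import *
im=r.capture('scene');cv2.imwrite('pics/scene19.png',im);a=im[110:250,140:260]
cv2.imwrite('pics/c19.png',cv2.resize(a,None,fx=4,fy=4,interpolation=2))
E
```

```text
time_s: 20.73
tcp_pos: [0.6365, -0.1518, 0.1406]
ee_rot: [[-0.077, -0.997, 0.006], [-0.997, 0.077, 0.003], [-0.004, -0.006, -1.0]]
wrist_force: [1.9, -0.4, 0.7]
gripper_width: 0.005
pos [ 0.6365 -0.1518  0.1406] F [ 1.9 -0.4  0.7] M [ 0.06 -0.05  0.  ] w 0.4 t 20.73 j [  1.  29.  -3.  -0. -58.  -5.]
dist mm [ -1.5   1.8 -40.6] rows 1.0
full [-0.005, 0.0063, 0.1353, -0.0019, 0.0012, -0.0011]
```

View pics/c19.png

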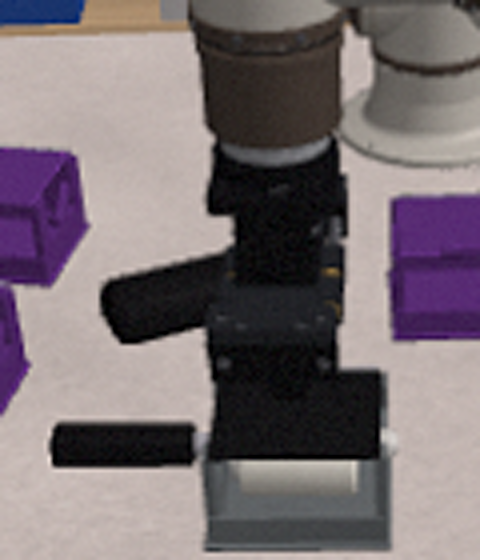

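```bash
python3 - <<'E'
from h import *
m=cam('scene');a=np.radians(-4.2);c=np.array([.598,-.149,0]);ex=np.array([np.cos(a),np.sin(a),0]);ey=np.array([-np.sin(a),np.cos(a),0])
for th in(0,.03,.1,.2,.3,.45):
  P=[c+ex*(-.05+.102*np.cos(th))+ey*y+np.array([0,0,.078+.102*np.sin(th)]) for y in(-.058,.058)]
  print(th,proj(m,P).round(1).tolist())
E
```

```text
0 [[190.6, 225.1], [234.4, 224.9]]
0.03 [[190.5, 224.2], [234.4, 224.0]]
0.1 [[190.3, 222.0], [234.3, 221.8]]
0.2 [[190.0, 218.6], [234.3, 218.4]]
0.3 [[189.8, 215.0], [234.3, 214.8]]
0.45 [[189.6, 209.4], [234.2, 209.2]]
```

```bash
python3 -m creep '[[0,0,0,0.04,-0.002,0,0],[0,0,0,0.08,-0.002,0,0],[0,0,0,0.11,-0.002,0,0],[0,0,0,0.12,-0.002,0,0],[0,0,0,0.12,-0.002,0,0]]'|grep -E 'tcp|force';for i in 1 2 3 4; do python3 -m creep '[[0,0,0,0.005,0,0,0],[0,0,0,0.007,0,0,0]]'|grep -E 'tcp|force';done
```

```text
tcp_pos: [0.6364, -0.1517, 0.1022]
wrist_force: [0.9, -0.6, 0.2]
tcp_pos: [0.6364, -0.1517, 0.0996]
wrist_force: [-0.4, 0.1, 0.7]
tcp_pos: [0.6365, -0.1517, 0.0993]
wrist_force: [-3.7, 1.3, 8.2]
tcp_pos: [0.6365, -0.1517, 0.0993]
wrist_force: [-3.6, 2.5, 9.6]
tcp_pos: [0.6365, -0.1517, 0.0992]
wrist_force: [-4.8, 2.4, 10.4]
```

```bash
python3 -m creep '[[0,0,0,-0.03,0,0,0],[0,0,0,-0.12,0,0,0],[0,0,0,-0.26,0,0,0],[0,0,0,-0.4,0,0,0],[0,0,0,-0.5,0,0,0]]'|grep -E 'tcp|force'; python3 -m creep '[[0,0,0.13,-0.1,0,0,0],[0,0,0.26,-0.1,0,0,0],[0,0,0.4,-0.1,0,0,0],[0,0,0.52,-0.1,0,0,0],[0,0,0.55,-0.1,0,0,0]]'|grep -E 'tcp|force|time';python3 -m creep '[[0,0,0,0,0,0,0],[0,0,0,0,0,0,0],[0,0,0,0,0,0,0],[0,0,0,0,0,0,0],[0,0,0,0,0,0,0]]'
python3 - <<'E'
from h import *
im=r.capture('scene');cv2.imwrite('pics/scene20.png',im);cv2.imwrite('pics/c20.png',cv2.resize(im,None,fx=1.5,fy=1.5,interpolation=2)); a=im[150:255,145:255]
cv2.imwrite('pics/c20z.png',cv2.resize(a,None,fx=5,fy=5,interpolation=2))
cv2.imwrite('pics/t20.png',r.capture('top'))
E
```

```text
tcp_pos: [0.6381, -0.1525, 0.254]
wrist_force: [0.9, 0.3, 0.9]
time_s: 22.7
tcp_pos: [0.4678, -0.14, 0.2845]
wrist_force: [-0.4, 0.3, 0.0]
time_s: 23.12
tcp_pos: [0.4691, -0.14, 0.2839]
ee_rot: [[-0.075, -0.997, 0.003], [-0.997, 0.075, 0.002], [-0.002, -0.003, -1.0]]
wrist_force: [0.4, 0.5, 0.8]
gripper_width: 0.004
```

View pics/c20.png

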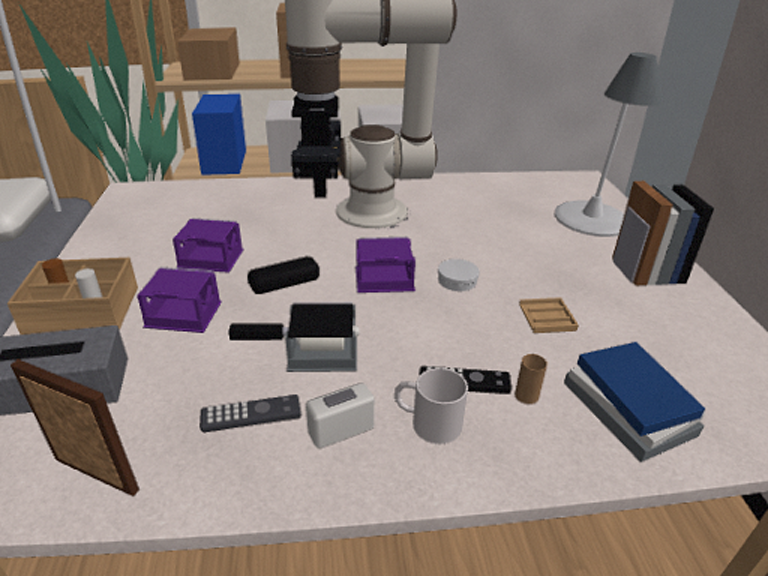

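View pics/c20z.png

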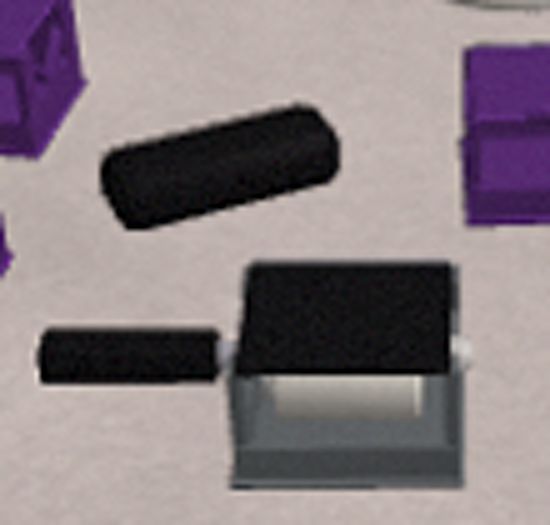

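View pics/t20.png

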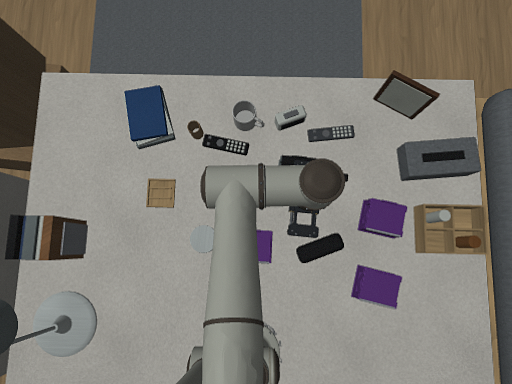

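```bash
python3 -c "
from station import r
print(r.sense()['time_s'],r.sense()['wrist_force']);print(r.finish_job())"
```

```text
23.2167 [-1.1368477  -0.75523882 -0.36037439]
the job is handed in; nothing more can be done
None
```

The job is finished and handed in at 23.2 s. The refill roll is on the roller, the roller is back in the grey dock, and the black cover is shut over it.

- **Loading the roll:** I gripped the roller by its grip and pushed the rod through the roll. I stopped when the flange pressed it against the ledge, at about 6–7 N.
- **Returning the roller:** I lifted the roll, carried it over tip-up and lowered the roller into both notches. It came to rest within about 1 pixel of where it first lay in the scene camera view, with the roll still against the flange just before I closed the cover.
- **Closing the cover:** I pushed it over with the closed fingertips, and it dropped shut. A press of about 10 N near its free edge met it at a height of 82 mm, which is the dock's 78 mm plus the cover's 4 mm. In the last picture its edge is where the calibration puts angle 0.

In the last pictures the tray is empty, the other things are where they were, and the arm stands clear. The top view of the dock was partly hidden by the arm, so that part rests on the scene camera alone. The rod sagged about 2° in the grip while carrying the roll; I corrected for this before setting it down. No check failed.

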